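# Fish the stray slide keys out of the guide rail and lock them in the parts jar

### The arm

A 7-joint arm with a two-finger parallel gripper is mounted at the origin on the work surface. World frame = base frame: x ahead of the robot, y to its left, z up, the work surface at z = 0. Lengths are in m, angles in rad, forces in N, time in s.
With the tool pointing down it reaches from about 0.425 to 0.875 m from the base axis. Payload 4.7 kg.
Tool frame: the origin (TCP) lies midway between the tips of the shut fingers; the grasp point (between the pads) lies 19 mm behind it; y points along the fingers, z is the direction in which the jaws open and shut, and the axes are right-handed (so a half turn about y gives the same grasp; the last joint's range is limited). The gripper opens to 87 mm and grips with 3 to 60 N. Pads are 19 mm wide; open, the fingers measure 117 mm over their backs; the gripper's body (75 mm by 190 mm) begins 51 mm behind the grasp point.
Start: joints at [1.128, 0.321, -0.07, 1.45, 0.023, 1.371, -0.057], TCP at [0.287, -0.583, 0.223] pointing down, gripper open.
Joint ranges: [-2.86, 2.86], [-0.3, 2.09], [-1.38, 1.24], [0.06, 2.45], [-1.56, 4.7], [0.09, 2.05], [-2.69, 2.69]. Speed limits (rad/s): [2.57, 2.57, 3.14, 3.14, 3.14, 3.14, 3.14].

### API

Orientations are given as a rotation vector (axis times angle).
In Python, from bench import ctrl gives the robot as it stands.
- The arm moves only by the tool play_rows, never from a script. Its arguments are lists of equal length, an entry for each row: "translation": the shift along the tool's x, y, z in mm, a list of three; "turn": the turn, a rotation vector about the tool's x, y, z in rad, a list of three; "fingers": the opening, from -1 (shut) to 1 (fully open), so that 0 is half open. In form: {"translation": [[dx, dy, dz], ...], "turn": [[wx, wy, wz], ...], "fingers": [fingers, ...]}. A call has exactly 10 rows; each row shifts and turns the commanded pose from where the row before left it, along the tool's axes as they then stand; what a row does not reach is not made up. A row lasts 1/12 s, in which the tool goes at most 41.7 mm and 7.16 degrees, less where a joint would pass 70% of its speed; a pose out of reach is approached as far as the arm can. A call with a gripper value outside its range is refused whole. The fingers move at their own pace and stop on an object; "grip_force" is the grip in N (left out, the last holds). Time passes only in rows, so rows that do not move let the fingers close, or fill a call up. It gives the time, the measured TCP pose, the force and the opening at its end, in the units of the state.
- ctrl.get_state(): the state, without advancing time (a new reading comes with each control period).
- ctrl.get_image(name): name is "scene" or "top" or "wrist"; returns the picture (384x512x3 uint8, blue, green, red); there is no depth.
- ctrl.camera_info(name): a dict with "camera_matrix" (3x3 intrinsics, pixels), "k1" (the pictures are not rectified: a ray, as slopes to the right and down, at radius r is drawn at 1 + k1 r^2 times it, then the intrinsics apply), "R" (3x3) and "t" (3): a world point X has camera coordinates R X + t. Camera axes: x right, y down, z forward; pixel columns grow to the right and rows downward; lengths in m; the calibration is good to about 2 mm. A picture is of the moment at which its call begins: read the wrist's pose just before it. camera_info takes no time and is no camera call; for the wrist camera it gives the pose at the moment of the call.
- ctrl.close_job(): hands the job in, once; it reports no verdict.
The state is a dict: "time": time; "joint_positions": joint angles; "qd": joint speeds; "joint_torque": joint torques, N m; "position": TCP position; "tool_rot": TCP orientation; "ft_force": force on the tool from outside, world axes, zero at the start; "torque": the same for the moment, N m; "grip_width": opening from 0.0 (shut) to 1.0 (fully open).
Only numpy, scipy, OpenCV 4.12 (cv2) and the standard library are available. Lean on these libraries where they do the work, as an engineer would, in place of code of your own. Each camera call takes 0.05 s, during which the arm holds its last target.

### The job

No loose metal may stay on the packing bench: with the hooked pick, drag every slide key that is trapped in the slots of the guide-rail block out through the open front end and put them all in the parts jar. For that, unscrew the jar's captive cap and swing it clear of the mouth; afterwards swing it back over the jar and screw it fully tight, and stand the pick upright on its round mat again. Do not reach for the keys in the slots with the fingers, and leave the vegetables and other things on the bench where they are.

Things in the scene. Friction and masses are not known exactly. Their poses are not given: they have to be found in the camera images.
- rail: fixed aluminium rail block, 135 mm long (x), 194 wide (y), 19 high. Origin: middle of its front edge (nearest the robot) on the bench; x points into the slots. Three slots along x at y = -54, 0, +54 mm, open at the front, closed at x = 125 mm: chamber 26 mm wide, 13 mm high on the bench itself (the floor), under a top 6 mm thick with a slit 14 mm wide. Bench before it is free
- key_a_mid (a point): brass slide key: flat bar 46 mm long (x), 22 wide (y), 10 thick (z), about 50 g, with a window right through its middle, 15 mm along x by 14 mm across; this point is its centre, 5 mm above its underside. At the start it lies flat in the slot at y = -54 mm of the rail block, length along the slot, its centre 35 to 70 mm in from the mouth. May be absent
- key_b_mid (a point): brass slide key: flat bar 46 mm long (x), 22 wide (y), 10 thick (z), about 50 g, with a window right through its middle, 15 mm along x by 14 mm across; this point is its centre, 5 mm above its underside. At the start it lies flat in the middle slot of the rail block, length along the slot, its centre 35 to 70 mm in from the mouth. May be absent
- key_c_mid (a point): brass slide key: flat bar 46 mm long (x), 22 wide (y), 10 thick (z), about 50 g, with a window right through its middle, 15 mm along x by 14 mm across; this point is its centre, 5 mm above its underside. At the start it lies flat in the slot at y = +54 mm of the rail block, length along the slot, its centre 35 to 70 mm in from the mouth. May be absent
- pick_handle (a point): hooked pick, 300 g; point in its black upright handle (34 mm along x, 18 mm across y: grasp so), 55 mm above the underside of its weighted foot (50 x 50 x 12 mm); handle top at 82 mm. x to the tip, z up. A 6 mm round shank runs forward, centre 42 mm above the foot's underside, and bends straight down 130 mm ahead to a round tip 6 mm thick, ending level with that underside. Stands by itself
- pick_tip (a point): the lowest point of the pick's down-turned tip, 130 mm ahead of the handle's axis and 55 mm below pick_handle; same axes
- mat: round black rubber mat fixed to the bench, 144 mm across, 3 mm thick, the pick's place; origin at its centre on the bench, z up
- jar_mouth (a point): centre of the rim of the clear round plastic parts jar, which is fixed to the bench: 64 mm high, outer diameter 88 mm, inner diameter 80 mm, inside floor 5 mm above the bench. z up; x points from the jar to the steel post of the cap's arm
- jar_post (a point): axis of the upright steel post (16 mm thick) on which the cap's arm swings, at the height of the jar's rim, 75 mm from the jar's axis; same axes as jar_mouth
- cap_grip (a point): white screw cap, 88 mm wide, 12 thick, upright grip bar on top (60 mm along x, 14 mm across y: grasp so; top 47 mm above the cap's underside). Point: in the bar on the cap's axis, 34 mm above that underside. Tight, the underside lies on the jar's rim and a 74 mm plug reaches 4 mm into the mouth: it cannot swing till unscrewed. Held in a collar on the arm, 75 mm from the post; not removable
- cap_turn (a joint): turn of the cap in its arm's collar, rad: 0 fully tight (bar then points at the post), grows as it is unscrewed (counter-clockwise from above), stop at 1.5. The cap climbs 4.5 mm per rad; from about 1.0 its plug is clear of the rim, go to 1.3 or more. Stays where it is left (friction 0.08 N m), also when swung aside
- cap_swing (a joint): swing of the cap's arm about the post, rad: 0 with the cap over the mouth (a stop), grows clockwise from above, stop at 2.3; from about 1.3 the cap is wholly clear of the mouth. Stays where it is left (friction 0.12 N m). Carries the cap and its bar round with it
- onion_a_mid (a point): bystander: onion, 68 mm across, 66 mm high; this point 30 mm above the bench
- onion_b_mid (a point): bystander: another such onion
- carrot_mid (a point): bystander: carrot, lying, 160 mm long (its x), 32 mm thick; this point in its middle
- tape_roll_mid (a point): bystander: roll of tape lying flat, 90 mm across, 24 mm high; its centre
- marker_mid (a point): bystander: marker pen, lying, 125 mm long (its x), 16 mm thick; its middle
Not all that is in view belongs to the job. There is more than one size of the part that bears pick_handle; the job needs the smaller.

How it is judged:
By the outcome, as a careful person would: the job done as asked, in the order asked, and still so for the second after the job is handed in, with the robot touching nothing.
Of key_a, key_b, key_c only 2 to 3 are there at a start; the rules pass over those that are not, and their reading is None.
At some moment in a run one of key_a, key_b, key_c, pick may be knocked a few centimetres aside while the robot is not near it.
Once in a run the grip may slacken for a moment while it holds something.
It also fails if it takes over 210 s, if anything falls off the work surface, if the arm or the gripper's body presses on something with over 40 N, if the wrist force passes 120 N, or if a joint passes its speed limit or range.

## Working session

There is one attempt and no reset: what is moved stays moved. The work goes in short steps, Python scripts to look and compute and a tool call to move; the robot and the scene stay as the last step left them, time stands still between calls to the robot, and variables do not carry over. Pictures are saved under pics/ and viewed, and the job is handed in when it is done.

Besides the shell and the picture viewer there is one more tool, called after ">>>" as a command line: name --argument value ..., lists and objects as JSON in quotes. play_rows: Moves the arm, as the interface text tells. Its arguments: {"type":"object","properties":{"translation":{"type":"array"},"turn":{"type":"array"},"fingers":{"type":"array"},"grip_force":{"type":"number"}},"required":["translation","turn","fingers"]}

```bash
ls; mkdir -p pics
python3 - <<'E'
from bench import ctrl
import cv2
for n in ("scene","top","wrist"):
    ci=ctrl.camera_info(n); im=ctrl.get_image(n); cv2.imwrite(f"pics/{n}0.png",im)
    print(n,ci)
print(ctrl.get_state())
E
```

```text
pics
scene {'camera_matrix': array([[449.9200559 ,   0.        , 248.0181761 ],
       [  0.        , 449.9200559 , 186.35948996],
       [  0.        ,   0.        ,   1.        ]]), 'k1': -0.14033330089872867, 'R': array([[-0.86458653,  0.50239643,  0.00937859],
       [ 0.40897996,  0.71442232, -0.56774654],
       [-0.29193411, -0.48703036, -0.82314999]]), 't': array([ 0.39638878, -0.15154084,  1.52082892])}
top {'camera_matrix': array([[391.10049022,   0.        , 254.84460214],
       [  0.        , 391.10049022, 189.95822006],
       [  0.        ,   0.        ,   1.        ]]), 'k1': 0.0029817189356422195, 'R': array([[ 0.0104046 , -0.99981647,  0.01608656],
       [-0.99649971, -0.01170187, -0.08277318],
       [ 0.08294623, -0.01516903, -0.99643857]]), 't': array([0.00997709, 0.4742472 , 1.23372087])}
wrist {'camera_matrix': array([[272.69890495,   0.        , 257.50980835],
       [  0.        , 272.69890495, 191.2725078 ],
       [  0.        ,   0.        ,   1.        ]]), 'k1': -0.03543621648392458, 'R': array([[ 4.41433103e-01, -8.97293725e-01, -8.86925867e-04],
       [-8.53949623e-01, -4.20412605e-01,  3.06632164e-01],
       [-2.75511991e-01, -1.34600198e-01, -9.51827678e-01]]), 't': array([-0.64934407, -0.03837265,  0.38985853])}
{'time': 0.15, 'joint_positions': array([ 1.12805577,  0.3216899 , -0.07009492,  1.45138396,  0.02258932,
        1.37078149, -0.05690909]), 'qd': array([-0.00222197, -0.00088052, -0.00048519, -0.00439291, -0.00221172,
        0.0004485 ,  0.00012567]), 'joint_torque': array([-3.34708466e-04, -4.91794932e+01, -4.04807702e-01, -3.12880254e+01,
       -6.40458148e-02,  4.03528917e-02,  7.18402362e-05]), 'position': array([ 0.28651237, -0.58299194,  0.22169411]), 'tool_rot': array([-0.45788949,  1.96919071, -1.96632213]), 'ft_force': array([-0.17996979, -0.66144566, -0.20878855]), 'torque': array([ 0.01986652, -0.01057929, -0.01000542]), 'grip_width': 0.995790905023834}
```

View pics/scene0.png

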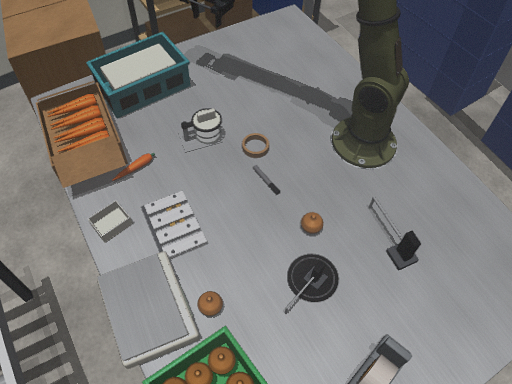

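View pics/top0.png

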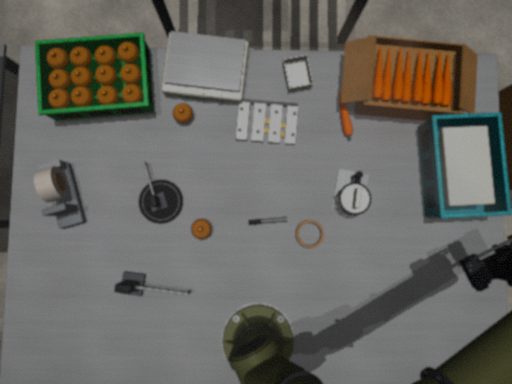

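View pics/wrist0.png

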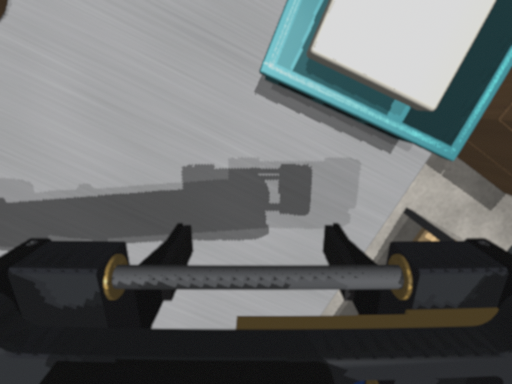

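The scene and top views agree. The small pick stands on the mat (top ~160,200), the larger decoy pick lies further back (130,285), the rail is at (267,122) and the jar at (353,198). I'll zoom in next.

```bash
cat > h.py <<'E'
import numpy as np, cv2
from scipy.spatial.transform import Rotation as Ro
from bench import ctrl
def ray(ci,p):
    K=ci["camera_matrix"]; 
    d=np.array([ci["k1"],0,0,0,0.])
    n=cv2.undistortPoints(np.array([[p]],float),K,d)[0,0]
    R=ci["R"];t=ci["t"]; return -R.T@t, R.T@np.array([n[0],n[1],1.])
def onz(ci,p,z):
    o,d=ray(ci,p); return o+d*(z-o[2])/d[2]
def proj(ci,X):
    d=np.array([ci["k1"],0,0,0,0.])
    return cv2.projectPoints(np.array(X,float).reshape(-1,1,3),cv2.Rodrigues(ci["R"])[0],ci["t"],ci["camera_matrix"],d)[0][:,0]
def tri(obs):
    A=np.zeros((3,3));b=np.zeros(3)
    for ci,p in obs:
        o,d=ray(ci,p); d=d/np.linalg.norm(d);P=np.eye(3)-np.outer(d,d);A+=P;b+=P@o
    X=np.linalg.solve(A,b)
    return X,[np.linalg.norm((np.eye(3)-np.outer(d/np.linalg.norm(d),d/np.linalg.norm(d)))@(X-o)) for o,d in (ray(c,p) for c,p in obs)]
def snap(name,fn=None):
    ci=ctrl.camera_info(name); im=ctrl.get_image(name)
    if fn: cv2.imwrite(fn,im)
    return ci,im
def crop(im,x0,y0,x1,y1,s,fn):
    cv2.imwrite(fn,cv2.resize(im[y0:y1,x0:x1],None,fx=s,fy=s,interpolation=cv2.INTER_CUBIC))
E
python3 - <<'E'
from h import *
im=cv2.imread("pics/top0.png"); crop(im,225,90,385,225,5,"pics/t_rail.png"); crop(im,120,150,220,250,6,"pics/t_pick.png")
im=cv2.imread("pics/scene0.png"); crop(im,130,90,290,260,3.5,"pics/s_rail.png"); crop(im,270,190,440,330,4,"pics/s_pick.png")
st=ctrl.get_state(); print(Ro.from_rotvec(st['tool_rot']).as_matrix())
E
```

```text
[[-8.97440671e-01 -7.13699980e-04  4.41134598e-01]
 [-4.41135169e-01  1.29186395e-03 -8.97439744e-01]
 [ 7.06168448e-05 -9.99998911e-01 -1.47420941e-03]]
```

View pics/t_rail.png

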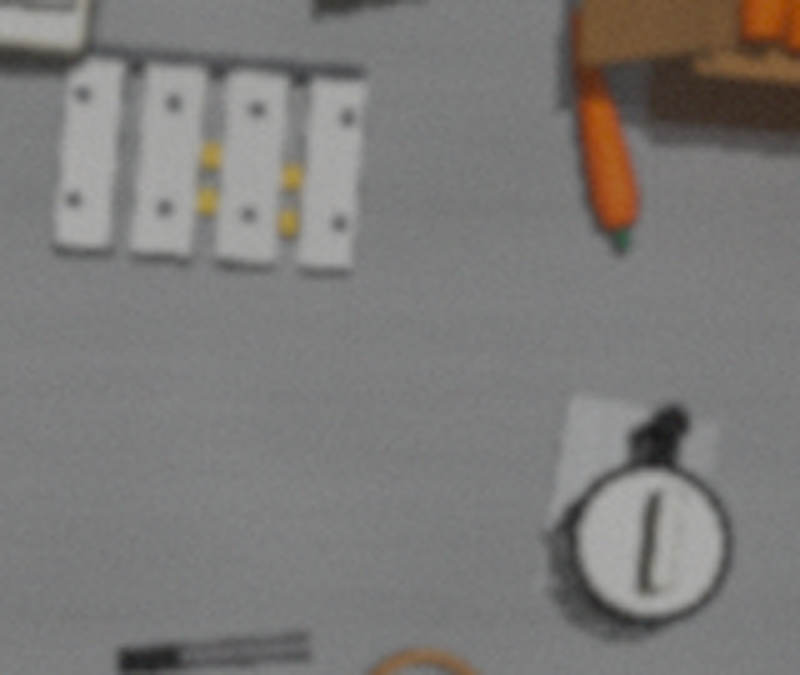

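View pics/t_pick.png

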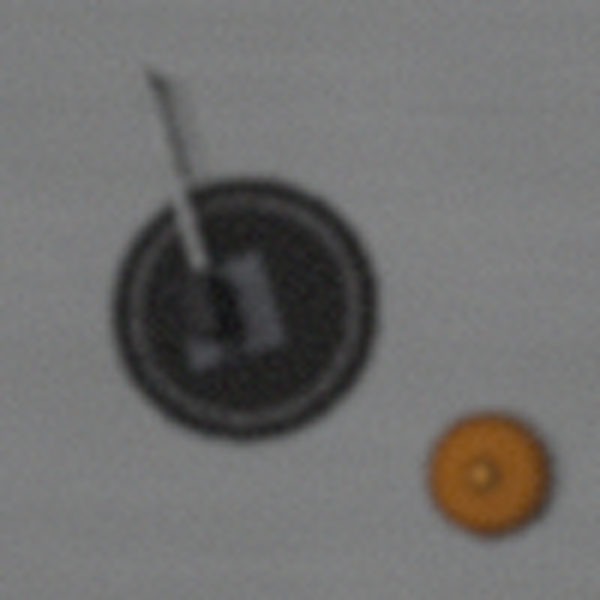

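View pics/s_rail.png

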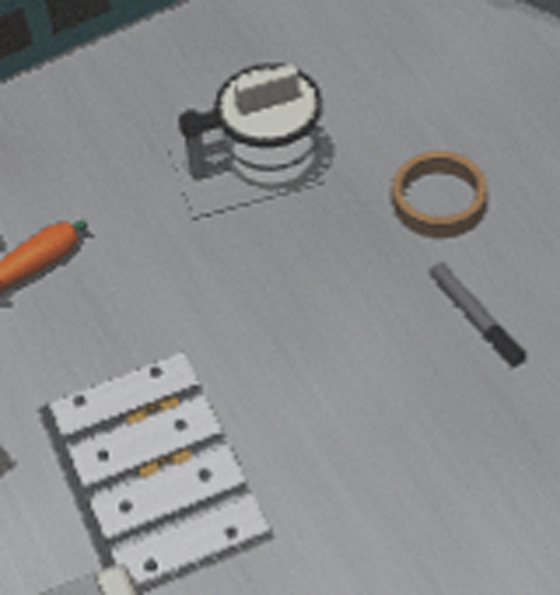

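View pics/s_pick.png

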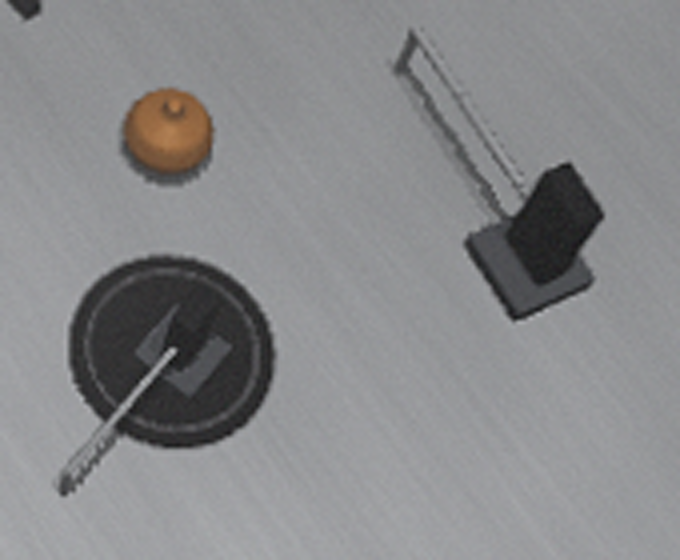

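Keys show in the middle slot and the robot's right slot (y = -54). The left slot looks empty. Next, coarse positions.

Run:
```python
from h import *
T=ctrl.camera_info("top");S=ctrl.camera_info("scene")
def tc(x,y,s=5,x0=225,y0=90): return ((x+.5)/s+x0-.5,(y+.5)/s+y0-.5)
def sc(x,y): return tc(x,y,3.5,130,90)
def tp(x,y): return tc(x,y,6,120,150)
def sp(x,y): return tc(x,y,4,270,190)
print("rail front L/R (z19)",onz(T,tc(54,246),.019),onz(T,tc(352,268),.019))
print("rail back L/R",onz(T,tc(70,62),.019),onz(T,tc(364,76),.019))
print("rail FL scene", onz(S,sc(270,532),.019), "FR",onz(S,sc(200,390),.019),onz(S,sc(182,352),.019))
print("cap axis", tri([(T,tc(653,543)),(S,sc(268,103))]))
print("cap post top", tri([(T,tc(672,415)),(S,sc(192,124))]))
print("mat", onz(T,tp(247,308),.003), onz(S,sp(173,352),.003))
print("pick tip bend", tri([(T,tp(152,72)),(S,sp(63,482))]))
print("pick handle top", tri([(T,tp(222,305)),(S,sp(195,318))]))
print("keys", onz(T,tc(209,178),.012),onz(T,tc(290,199),.012))
for n,p in (("onion",(201,229)),("onionb",(182,112)),("tape",(309,234)),("marker",(268,220)),("carrot",(346,119))): print(n,onz(T,p,.03))
```

```text
rail front L/R (z19) [0.63965151 0.07992307 0.019     ] [ 0.62785513 -0.11344535  0.019     ]
rail back L/R [0.76163185 0.07124812 0.019     ] [ 0.75523335 -0.12105341  0.019     ]
rail FL scene [0.64151072 0.08062199 0.019     ] FR [ 0.63100238 -0.07177638  0.019     ] [ 0.62750231 -0.1154263   0.019     ]
cap axis (array([ 0.44787172, -0.29189446,  0.07692329]), [np.float64(0.0003307044960059244), np.float64(0.000330704496005819)])
cap post top (array([ 0.52433398, -0.30153685,  0.08157667]), [np.float64(0.0022420679380457777), np.float64(0.002242067938045762)])
mat [0.43644538 0.31822092 0.003     ] [0.43595699 0.31893593 0.003     ]
pick tip bend (array([0.55948084, 0.36596506, 0.03087915]), [np.float64(0.0001358677079720944), np.float64(0.00013586770797200154)])
pick handle top (array([0.4323207 , 0.32047777, 0.05981535]), [np.float64(0.0033286009321343737), np.float64(0.003328600932134351)])
keys [ 0.68767776 -0.02046795  0.012     ] [ 0.67447251 -0.0735728   0.012     ]
onion [0.34806954 0.18342852 0.03      ]
onionb [0.72242054 0.25263703 0.03      ]
tape [ 0.33582141 -0.15693866  0.03      ]
marker [ 0.37849541 -0.02716922  0.03      ]
carrot [ 0.70724577 -0.27739057  0.03      ]
```

```bash
cat >> h.py <<'E'
def mat(): 
    st=ctrl.get_state(); return st,np.array(st['position']),Ro.from_rotvec(st['tool_rot']).as_matrix()
def plan(target,yawz=None,show=True):
    """target TCP xyz; yawz = world angle (deg) of tool z axis horizontally, tool y down"""
    st,p,R=mat()
    d=R.T@(np.array(target)-p)*1000
    w=np.zeros(3)
    if yawz is not None:
        a=np.deg2rad(yawz); z=np.array([np.cos(a),np.sin(a),0]);y=np.array([0,0,-1.]);x=np.cross(y,z)
        G=np.stack([x,y,z],1); w=Ro.from_matrix(R.T@G).as_rotvec()
    if show: print("t=%.2f pos %s yawz %.2f | shift mm %s turn %s | F %s w %.3f"%(st['time'],np.round(p,4),np.degrees(np.arctan2(R[1,2],R[0,2])),np.round(d,1),np.round(w,4),np.round(st['ft_force'],1),st['grip_width']))
    return d,w
E
python3 - <<'E'
from h import *
st,p,R=mat(); ci=ctrl.camera_info("wrist"); c=-ci["R"].T@ci["t"]
print("cam in tool mm",R.T@(c-p)*1000,"fwd",R.T@ci["R"][2], "right",R.T@ci["R"][0])
plan([0.38,-0.29,0.28],-97.2)
E
```

```text
cam in tool mm [-8.32762541e+01 -1.60725220e+02 -1.35703524e-01] fwd [3.06556784e-01 9.51851940e-01 9.06417885e-04] right [-3.30403406e-04 -8.45856452e-04  9.99999588e-01]
t=0.15 pos [ 0.2865 -0.583   0.2217] yawz -63.82 | shift mm [-213.1  -58.  -221.8] turn [1.400e-03 5.825e-01 5.000e-04] | F [-0.2 -0.7 -0.2] w 0.996
```

>>> play_rows --translation '[[-29,-4,-26],[-29,-4,-27],[-29,-4,-27],[-29,-4,-27],[-29,-4,-27],[-29,-4,-27],[-29,-4,-26],[-28,0,-26],[0,0,0],[0,0,0]]' --turn '[[0,0,0],[0,0,0],[0,0,0],[0,0,0],[0,0,0],[0,0,0],[0,0,0],[0,0,0],[0,0.12,0],[0,0.12,0]]' --fingers '[1,1,1,1,1,1,1,1,1,1]'

```text
time: 0.98
position: [0.4014, -0.2874, 0.2509]
tool_rot: [-0.229, 2.106, -2.107]
ft_force: [-0.8, -1.0, 0.6]
grip_width: 1.002
```

>>> play_rows --translation '[[0,0,0],[0,0,0],[0,0,0],[0,0,0],[0,0,0],[0,0,0],[0,0,0],[0,0,0],[0,0,0],[0,0,0]]' --turn '[[0,0.12,0],[0,0.12,0],[0,0.1,0],[0,0,0],[0,0,0],[0,0,0],[0,0,0],[0,0,0],[0,0,0],[0,0,0]]' --fingers '[1,1,1,1,1,1,1,1,1,1]'

```text
time: 1.82
position: [0.4, -0.2903, 0.2506]
tool_rot: [-0.133, -2.158, 2.158]
ft_force: [0.1, 0.2, -0.6]
grip_width: 0.997
```

Run:
```python
from h import *
plan([0.448,-0.292,0.079],-97.2)
ci,im=snap("wrist","pics/w1.png"); np.save("w1.npy",ci,allow_pickle=True)
```

```text
t=1.82 pos [ 0.4    -0.2903  0.2506] yawz -97.04 | shift mm [-47.8 171.6  -4.2] turn [-0.0001  0.0029 -0.    ] | F [ 0.1  0.2 -0.6] w 0.997
```

View pics/w1.png

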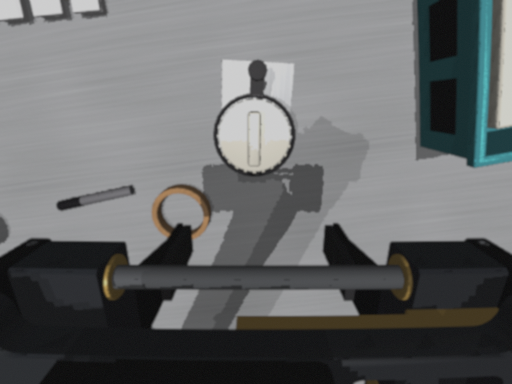

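Run:
```python
from h import *
im=cv2.imread("pics/w1.png"); crop(im,195,50,315,190,5,"pics/w1c.png")
```

```text
(no output)
```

View pics/w1c.png

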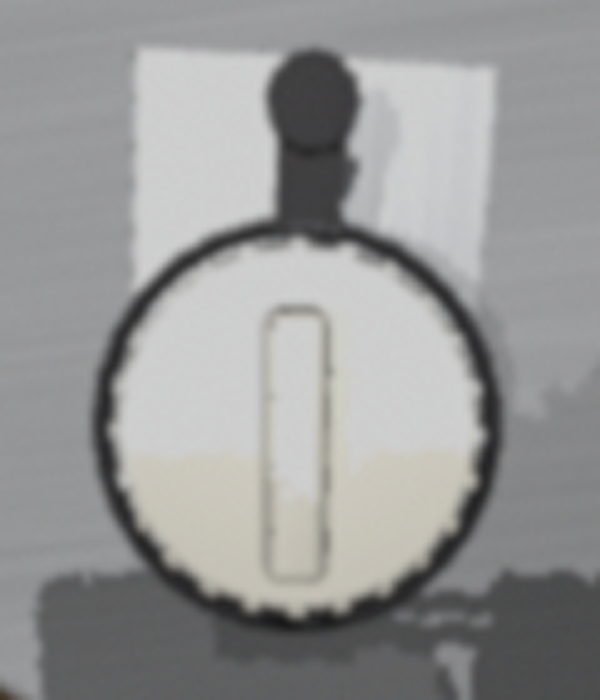

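Run:
```python
from h import *
W=np.load("w1.npy",allow_pickle=True).item();T=ctrl.camera_info("top");S=ctrl.camera_info("scene")
def wc(x,y): return ((x+.5)/5+195-.5,(y+.5)/5+50-.5)
def tc(x,y,s=5,x0=225,y0=90): return ((x+.5)/s+x0-.5,(y+.5)/s+y0-.5)
def sc(x,y): return tc(x,y,3.5,130,90)
print("cap tri", tri([(W,wc(298,425)),(T,tc(653,543)),(S,sc(268,103))]))
for z in (.105,.111,.117):
  a=onz(W,wc(296,308),z);b=onz(W,wc(296,580),z); l=onz(W,wc(264,444),z); r=onz(W,wc(328,444),z)
  print(z,(a+b)/2,np.linalg.norm(a-b),np.degrees(np.arctan2(*(a-b)[1::-1])),np.linalg.norm(l-r))
print("cap c z.075",onz(W,wc(298,425),.076),"w",np.linalg.norm(onz(W,wc(97,425),.074)-onz(W,wc(500,425),.074)))
for z in(.06,.085): print("post",onz(W,wc(313,100),z))
```

```text
cap tri (array([ 0.44777506, -0.29275692,  0.07572909]), [np.float64(0.0004681734172956714), np.float64(0.000723335416192236), np.float64(0.00032222380228404525)])
0.105 [ 0.44600512 -0.2928275   0.105     ] 0.06002866863621552 -7.239084762489565 0.014231445752870369
0.111 [ 0.44672579 -0.29298965  0.111     ] 0.05885261573103167 -7.239084762489544 0.013952630088574058
0.117 [ 0.44744647 -0.29315179  0.117     ] 0.05767656282584782 -7.239084762489523 0.01367381442427781
cap c z.075 [ 0.44791288 -0.29321897  0.076     ] w 0.09835842728545993
post [ 0.52178012 -0.30599533  0.06      ]
post [ 0.51900507 -0.30564716  0.085     ]
```

>>> play_rows --translation '[[-24,0,-1.5],[-23,0,-1.5],[0,30,0],[0,30,0],[0,30,0],[0,30,0],[0,25,0],[0,15,0],[0,10,0],[0,0,0]]' --turn '[[0,0.003,0],[0,0,0],[0,0,0],[0,0,0],[0,0,0],[0,0,0],[0,0,0],[0,0,0],[0,0,0],[0,0,0]]' --fingers '[0,-0.2,-0.2,-0.2,-0.2,-0.2,-0.2,-0.2,-0.2,-0.2]'

```text
time: 2.7
position: [0.4457, -0.2924, 0.0784]
tool_rot: [-0.132, -2.157, 2.152]
ft_force: [-0.3, 0.6, -0.2]
grip_width: 0.418
```

>>> play_rows --translation '[[0,0,0],[0,0,0],[0,0,0],[0,0,0],[0,0,0],[0,0,0],[0,0,0],[0,0,0],[0,0,0],[0,0,0]]' --turn '[[0,0,0],[0,0,0],[0,0,0],[0,0,0],[0,0,0],[0,0,0],[0,0,0],[0,0,0],[0,0,0],[0,0,0]]' --fingers '[-1,-1,-1,-1,-1,-1,-1,-1,-1,-1]' --grip_force 30

```text
time: 3.53
position: [0.448, -0.2925, 0.0813]
tool_rot: [-0.137, -2.158, 2.157]
ft_force: [0.7, 4.6, 5.6]
grip_width: 0.156
```

Run:
```python
from h import *
plan([0.4473,-0.293,0.079],-97.2)
print(ctrl.get_state()['torque'])
```

```text
t=3.53 pos [ 0.448  -0.2925  0.0813] yawz -97.19 | shift mm [0.6 2.3 0.6] turn [ 0.0005  0.0002 -0.0013] | F [0.7 4.6 5.6] w 0.156
[ 1.08715082 -0.12100474  0.00886475]
```

>>> play_rows --translation '[[0,-0.5,0],[0,-0.5,0],[0,-0.5,0],[0,-0.5,0],[0,-0.5,0],[0,-0.5,0],[0,-0.5,0],[0,-0.5,0],[0,-0.5,0],[0,-0.5,0]]' --turn '[[0,-0.1,0],[0,-0.1,0],[0,-0.1,0],[0,-0.1,0],[0,-0.1,0],[0,-0.1,0],[0,-0.1,0],[0,-0.1,0],[0,-0.1,0],[0,-0.1,0]]' --fingers '[-1,-1,-1,-1,-1,-1,-1,-1,-1,-1]'

```text
time: 4.37
position: [0.4466, -0.293, 0.0855]
tool_rot: [-0.799, 1.699, -1.698]
ft_force: [-1.2, 3.2, 3.2]
grip_width: 0.161
```

>>> play_rows --translation '[[0,-0.5,0],[0,-0.5,0],[0,-0.5,0],[0,-0.5,0],[0,0,0],[0,0,0],[0,0,0],[0,0,0],[0,0,0],[0,0,0]]' --turn '[[0,-0.1,0],[0,-0.1,0],[0,-0.1,0],[0,-0.12,0],[0,0,0],[0,0,0],[0,0,0],[0,0,0],[0,0,0],[0,0,0]]' --fingers '[-1,-1,-1,-1,-1,-1,-1,-1,-1,-1]'

```text
time: 5.2
position: [0.4468, -0.2932, 0.0875]
tool_rot: [-1.065, 1.411, -1.411]
ft_force: [-1.2, 3.2, 3.2]
grip_width: 0.163
```

Run:
```python
from h import *
plan([0.4473,-0.293,0.085],-97.2+80.2)
print(ctrl.get_state()['torque'],ctrl.get_state()['joint_positions'])
ci,im=snap("scene","pics/s1.png"); crop(im,130,90,290,260,3.5,"pics/s1c.png")
```

```text
t=5.20 pos [ 0.4468 -0.2932  0.0875] yawz -15.92 | shift mm [-0.4  2.5  0.4] turn [0.0004 0.0189 0.0003] | F [-1.2  3.2  3.2] w 0.163
[0.61113203 0.18786224 0.01127359] [ 0.95655445  0.22014224 -0.47118539  1.88282839  0.11395934  1.06505577
  0.16197615]
```

View pics/s1c.png

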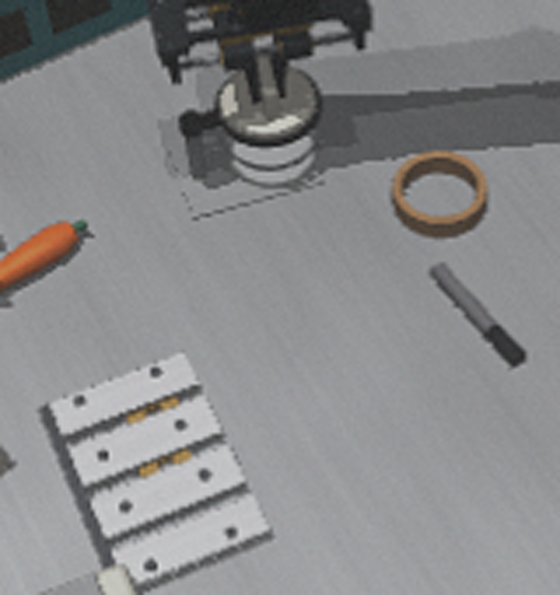

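>>> play_rows --translation '[[-7.5,0,-0.8],[-7.5,0,-0.8],[-7.5,0,-0.8],[-7.5,0,-0.8],[-7.5,0,-0.8],[-7.5,0,-0.8],[-7.5,0,-0.8],[-7.5,0,-0.8],[-7.5,0,-0.8],[-7.5,0,-0.8]]' --turn '[[0,0.1,0],[0,0.1,0],[0,0.1,0],[0,0.1,0],[0,0.1,0],[0,0.1,0],[0,0.1,0],[0,0.1,0],[0,0.1,0],[0,0.1,0]]' --fingers '[-1,-1,-1,-1,-1,-1,-1,-1,-1,-1]'

```text
time: 6.08
position: [0.4887, -0.2368, 0.0875]
tool_rot: [-0.3, 2.064, -2.071]
ft_force: [-2.3, -3.3, 1.8]
grip_width: 0.158
```

Run:
```python
from h import *
a=np.deg2rad(172.8-57.3); plan([0.5217+.075*np.cos(a),-0.3025+.075*np.sin(a),0.085],-15.9-57.3)
```

```text
t=6.08 pos [ 0.4887 -0.2368  0.0875] yawz -73.55 | shift mm [-1.2  2.5 -1.7] turn [-0.0033 -0.0062  0.0013] | F [-2.3 -3.3  1.8] w 0.158
```

Tracking well; I'll continue the swing by 0.8 rad, then release.

>>> play_rows --translation '[[-7.5,0,-0.8],[-7.5,0,-0.8],[-7.5,0,-0.8],[-7.5,0,-0.8],[-7.5,0,-0.8],[-7.5,0,-0.8],[-7.5,0,-0.8],[-7.5,0,-0.8],[0,0,0],[0,0,0]]' --turn '[[0,0.1,0],[0,0.1,0],[0,0.1,0],[0,0.1,0],[0,0.1,0],[0,0.1,0],[0,0.1,0],[0,0.1,0],[0,0,0],[0,0,0]]' --fingers '[-1,-1,-1,-1,-1,-1,-1,-1,-1,-1]'

```text
time: 6.92
position: [0.5475, -0.2342, 0.0875]
tool_rot: [-0.501, -1.935, 1.942]
ft_force: [-0.8, -3.9, 0.6]
grip_width: 0.159
```

>>> play_rows --translation '[[0,0,0],[0,0,0],[0,0,0],[0,0,0],[0,-15,0],[0,-25,0],[0,-30,0],[0,-30,0],[0,-30,0],[0,-10,0]]' --turn '[[0,0,0],[0,0,0],[0,0,0],[0,0,0],[0,0,0],[0,0,0],[0,0,0],[0,0,0],[0,0,0],[0,0,0]]' --fingers '[-0.3,-0.3,-0.3,-0.3,-0.3,-0.3,1,1,1,1]'

```text
time: 7.75
position: [0.5501, -0.231, 0.2326]
tool_rot: [-0.508, -1.941, 1.942]
ft_force: [0.7, -0.2, 1.4]
grip_width: 0.567
```

Run:
```python
from h import *
st,p,R=mat(); print(p, st['joint_positions'])
ci,im=snap("wrist","pics/w2.png"); np.save("w2.npy",ci,allow_pickle=True)
plan([0.60,-0.02,0.25],-94)
```

```text
[ 0.55006762 -0.23097851  0.23260513] [ 0.6279838   0.21387357 -0.32003527  1.57334013  0.06829814  1.3582387
 -1.77456026]
t=7.80 pos [ 0.5503 -0.2312  0.2328] yawz -118.92 | shift mm [  58.5  -17.4 -208.9] turn [-4.000e-04 -4.349e-01 -8.100e-03] | F [0.7 0.7 1.5] w 0.613
```

View pics/w2.png

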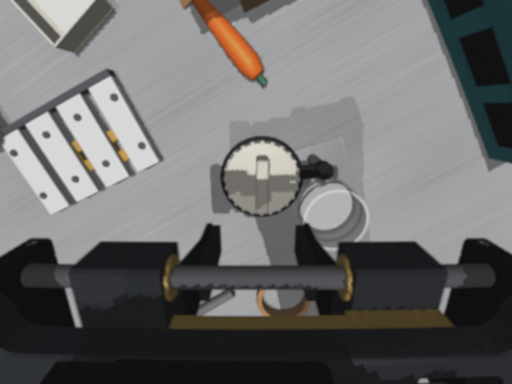

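>>> play_rows --translation '[[8.2,-4.5,-35.6],[8.2,-4.5,-35.6],[8.2,-4.5,-35.6],[8.2,-4.5,-35.6],[8.2,-4.5,-35.6],[8.2,-4.5,-35.6],[0,0,0],[0,0,0],[0,0,0],[0,0,0]]' --turn '[[0,0,0],[0,0,0],[0,0,0],[0,0,0],[0,0,0],[0,0,0],[0,-0.11,0],[0,-0.11,0],[0,-0.11,0],[0,-0.11,0]]' --fingers '[1,1,1,1,1,1,1,1,1,1]'

```text
time: 8.63
position: [0.6076, -0.0197, 0.2525]
tool_rot: [-0.061, -2.191, 2.19]
ft_force: [-0.8, -0.3, 0.4]
grip_width: 0.999
```

>>> play_rows --translation '[[0,0,0],[0,0,0],[0,0,0],[0,0,0],[0,0,0],[0,0,0],[0,0,0],[0,0,0],[0,0,0],[0,0,0]]' --turn '[[0,0,0],[0,0,0],[0,0,0],[0,0,0],[0,0,0],[0,0,0],[0,0,0],[0,0,0],[0,0,0],[0,0,0]]' --fingers '[1,1,1,1,1,1,1,1,1,1]'

```text
time: 9.47
position: [0.6084, -0.0207, 0.2546]
tool_rot: [-0.073, -2.188, 2.188]
ft_force: [-0.3, -0.7, -0.9]
grip_width: 1.001
```

Run:
```python
from h import *
plan([0.61,-0.02,0.26],-93.5)
ci,im=snap("wrist","pics/w3.png"); np.save("w3.npy",ci,allow_pickle=True)
print(proj(ci,[[.6365,-.017,.019]]))
```

```text
t=9.47 pos [ 0.6084 -0.0207  0.2546] yawz -93.80 | shift mm [-1.6 -5.4 -0.8] turn [-0.0001 -0.0052 -0.0001] | F [-0.3 -0.7 -0.9] w 1.001
[[252.93569899 144.07378957]]
```

View pics/w3.png

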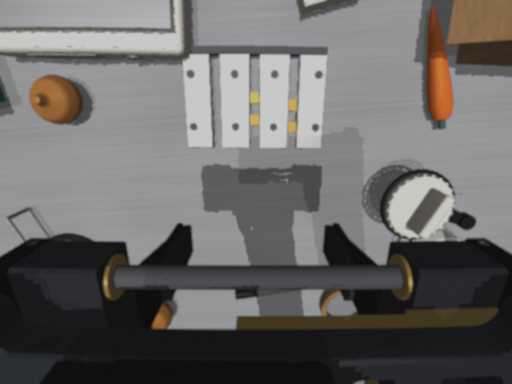

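Keys at (254,108) and (292,115); left slot is empty.

Run:
```python
from h import *
im=cv2.imread("pics/w3.png"); crop(im,175,40,335,160,5,"pics/w3c.png")
```

```text
(no output)
```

View pics/w3c.png

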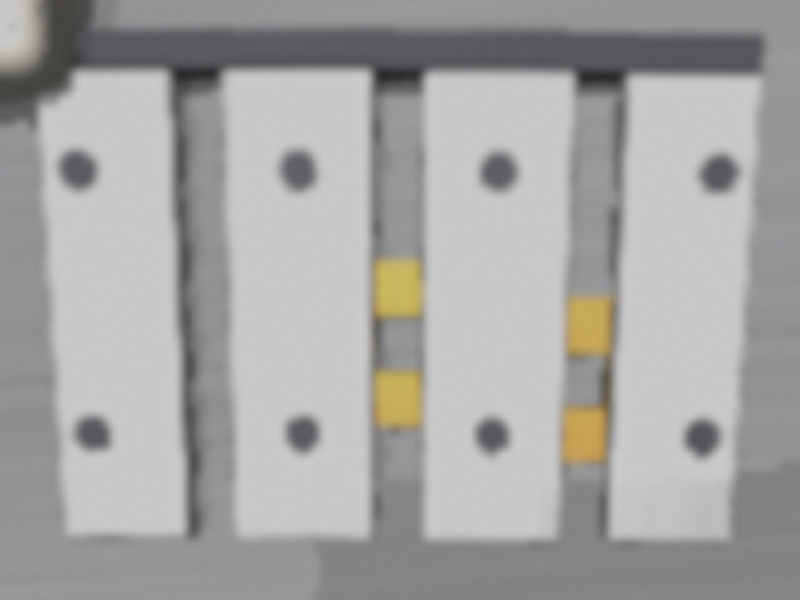

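```bash
cat > rail.py <<'E'
from h import *
W=np.load("w3.npy",allow_pickle=True).item()
def wc(x,y): return ((x+.5)/5+175-.5,(y+.5)/5+40-.5)
zt=.019
FM=onz(W,wc(398,540),zt);BM=onz(W,wc(400,71),zt);FR=onz(W,wc(583,541),zt);BR=onz(W,wc(600.5,74),zt)
CL=onz(W,wc(67,537),zt);CR=onz(W,wc(731,541),zt)
ang=lambda v:np.degrees(np.arctan2(v[1],v[0]))
print("front mid",FM,"R",FR,"corners",CL,CR,"mid",(CL+CR)/2,"wid",np.linalg.norm(CL-CR),"sp",np.linalg.norm(FM-FR))
print("angs",ang(BM-FM),ang(BR-FR),ang(CL-CR)-90,"len",np.linalg.norm(BM-FM))
for n,x,ys in(("b",398,(260,317,371,430)),("a",587,(297,355,407,463))):
    P=[onz(W,wc(x,y),.010) for y in ys]; print(n,P[0],P[3],"c",(P[0]+P[3])/2,"winc",(P[1]+P[2])/2, "len",np.linalg.norm(P[0]-P[3]),"win",np.linalg.norm(P[1]-P[2]))
E
python3 rail.py
```

```text
front mid [ 0.63128302 -0.01847112  0.019     ] R [ 0.62747018 -0.0721397   0.019     ] corners [0.63866771 0.07756026 0.019     ] [ 0.62470302 -0.1152315   0.019     ] mid [ 0.63168536 -0.01883562  0.019     ] wid 0.19329685543538427 sp 0.05380385502635476
angs -4.218436561647351 -3.9224587964490736 -4.142930999615459 len 0.12454114433747883
b [ 0.70844273 -0.02374468  0.01      ] [ 0.6618128  -0.02050345  0.01      ] c [ 0.68512776 -0.02212406  0.01      ] winc [ 0.68574516 -0.02216759  0.01      ] len 0.046742441061126 win 0.014836352917217464
a [ 0.69509967 -0.07639793  0.01      ] [ 0.64879167 -0.07502028  0.01      ] c [ 0.67194567 -0.07570911  0.01      ] winc [ 0.67200715 -0.07570486  0.01      ] len 0.046328488278069124 win 0.014512953043924526
```

>>> play_rows --translation '[[21,0,-31.8],[21,0,-31.8],[21,0,-31.8],[21,0,-31.8],[21,0,-31.8],[21,0,-31.8],[21,0,-31.8],[21,0,-31.8],[21,0,-31.8],[21,0,-31.8]]' --turn '[[0,0,0],[0,0,0],[0,0,0],[0,0,0],[0,0,0],[0,0,0],[0,0,0],[0,0,0],[0,0,0],[0,0,0]]' --fingers '[1,1,1,1,1,1,1,1,1,1]'

```text
time: 10.35
position: [0.4187, 0.3118, 0.2548]
tool_rot: [-0.074, -2.188, 2.188]
ft_force: [0.5, -0.3, 0.1]
grip_width: 0.996
```

>>> play_rows --translation '[[0,0,0],[0,0,0],[0,0,0],[0,0,0],[0,0,0],[0,0,0],[0,0,0],[0,0,0],[0,0,0],[0,0,0]]' --turn '[[0,-0.1,0],[0,-0.1,0],[0,-0.1,0],[0,-0.11,0],[0,0,0],[0,0,0],[0,0,0],[0,0,0],[0,0,0],[0,0,0]]' --fingers '[1,1,1,1,1,1,1,1,1,1]'

```text
time: 11.18
position: [0.4199, 0.3104, 0.2545]
tool_rot: [-0.352, 2.035, -2.035]
ft_force: [-0.9, 0.2, -0.7]
grip_width: 1.003
```

Run:
```python
from h import *
plan([0.432,0.318,0.2],-70)
ci,im=snap("wrist","pics/w4.png"); np.save("w4.npy",ci,allow_pickle=True)
```

```text
t=11.18 pos [0.4199 0.3104 0.2545] yawz -70.35 | shift mm [-14.   54.5  -3.1] turn [-0.0001 -0.0061  0.    ] | F [-0.9  0.2 -0.7] w 1.003
```

View pics/w4.png

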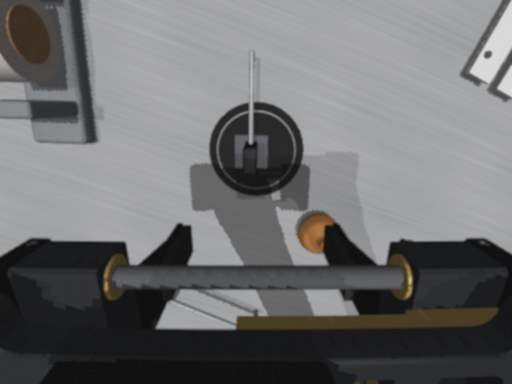

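Run:
```python
from h import *
im=cv2.imread("pics/w4.png"); 
im=np.clip(im.astype(float)*2.2,0,255).astype(np.uint8); crop(im,200,40,310,200,4.8,"pics/w4c.png")
```

```text
(no output)
```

View pics/w4c.png

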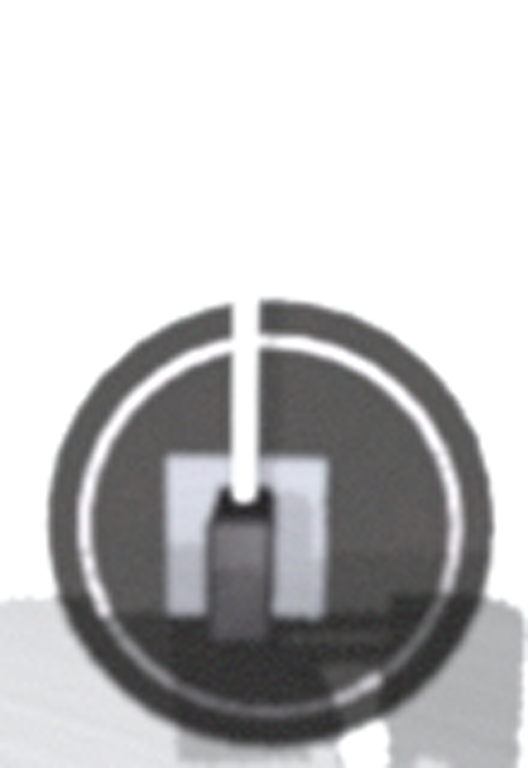

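Run:
```python
from h import *
W=np.load("w4.npy",allow_pickle=True).item()
wc=lambda x,y:((x+.5)/4.8+200-.5,(y+.5)/4.8+40-.5)
T=ctrl.camera_info("top");S=ctrl.camera_info("scene")
tc=lambda x,y,s=6,x0=120,y0=150:((x+.5)/s+x0-.5,(y+.5)/s+y0-.5)
sp=lambda x,y:tc(x,y,4,270,190)
h=onz(W,wc(240,581),.085); a=onz(W,wc(240,522),.085);b=onz(W,wc(240,640),.085)
print("handle",h,"len",np.linalg.norm(a-b),"w",np.linalg.norm(onz(W,wc(210,560),.085)-onz(W,wc(269,560),.085)))
print("foot",onz(W,wc(246,536),.015),"w",np.linalg.norm(onz(W,wc(164,536),.015)-onz(W,wc(328,536),.015)))
t=onz(W,(251,51),.045);print("tip",t,"ang",np.degrees(np.arctan2(*(t-h)[1::-1])),np.linalg.norm((t-h)[:2]))
s=onz(W,wc(245,480),.045); d=t-s; print("shank ang",np.degrees(np.arctan2(d[1],d[0])))
l=onz(W,wc(164,455),.015);r=onz(W,wc(328,455),.015);print("foot front edge ang+90",np.degrees(np.arctan2(*(l-r)[1::-1]))-90)
print("mat",onz(W,wc(271,522),.003),np.linalg.norm(onz(W,wc(48,522),.003)-onz(W,wc(493,522),.003)))
print("tri handle top front",tri([(W,wc(241,581)),(T,tc(222,305))]))
```

```text
handle [0.43228932 0.32478325 0.085     ] len 0.030650219173536438 w 0.015025308979996498
foot [0.4321495  0.32475812 0.015     ] w 0.05034680423765637
tip [0.55472218 0.36672378 0.045     ] ang 18.909381765435473 0.12941720771304177
shank ang 19.035364866268043
foot front edge ang+90 19.64427130455293
mat [0.43699974 0.31839007 0.003     ] 0.14037819997750425
tri handle top front (array([0.43142148, 0.32063853, 0.06321203]), [np.float64(0.004491423148514), np.float64(0.004491423148513921)])
```

>>> play_rows --translation '[[-16.4,0,-9.5],[0,35,0],[0,35,0],[0,35,0],[0,35,0],[0,30,0],[0,25,0],[0,12,0],[0,5,0],[0,0,0]]' --turn '[[0,0.008,0],[0,0,0],[0,0,0],[0,0,0],[0,0,0],[0,0,0],[0,0,0],[0,0,0],[0,0,0],[0,0,0]]' --fingers '[0.2,0.2,0.2,0.2,0.2,0.2,0.2,0.2,0.2,0.2]'

```text
time: 12.07
position: [0.4318, 0.3249, 0.0421]
tool_rot: [-0.347, 2.04, -2.04]
ft_force: [-0.2, -0.3, -0.0]
grip_width: 0.6
```

>>> play_rows --translation '[[0,0,0],[0,0,0],[0,0,0],[0,0,0],[0,0,0],[0,0,0],[0,0,0],[0,0,0],[0,0,0],[0,0,0]]' --turn '[[0,0,0],[0,0,0],[0,0,0],[0,0,0],[0,0,0],[0,0,0],[0,0,0],[0,0,0],[0,0,0],[0,0,0]]' --fingers '[-1,-1,-1,-1,-1,-1,-1,-1,-1,-1]' --grip_force 50

```text
time: 12.9
position: [0.4322, 0.3252, 0.0428]
tool_rot: [-0.345, 2.039, -2.039]
ft_force: [-0.6, 1.3, 2.1]
grip_width: 0.208
```

Run:
```python
from h import *
plan([0.4322,0.3248,0.042],-70.8)
```

```text
t=12.90 pos [0.4322 0.3252 0.0428] yawz -70.75 | shift mm [0.1 0.8 0.4] turn [ 0.0001  0.0008 -0.0004] | F [-0.6  1.3  2.1] w 0.208
```

>>> play_rows --translation '[[0,-10,0],[0,-25,0],[0,-30,0],[0,-25,0],[0,0,0],[0,0,0],[0,0,0],[0,0,0],[0,0,0],[0,0,0]]' --turn '[[0,0,0],[0,0,0],[0,0,0],[0,0,0],[0,0.1,0],[0,0.1,0],[0,0.1,0],[0,0.107,0],[0,0,0],[0,0,0]]' --fingers '[-1,-1,-1,-1,-1,-1,-1,-1,-1,-1]'

```text
time: 13.73
position: [0.4317, 0.3245, 0.1322]
tool_rot: [-0.074, -2.185, 2.187]
ft_force: [-1.1, 0.2, -4.6]
grip_width: 0.203
```

>>> play_rows --translation '[[-14.8,0,32.9],[-14.8,0,32.9],[-14.8,0,32.9],[-14.8,0,32.9],[-14.8,0,32.9],[-14.8,0,32.9],[-14.8,0,32.9],[-14.8,0,32.9],[-14.8,0,32.9],[-14.8,0,32.9]]' --turn '[[0,0,0],[0,0,0],[0,0,0],[0,0,0],[0,0,0],[0,0,0],[0,0,0],[0,0,0],[0,0,0],[0,0,0]]' --fingers '[-1,-1,-1,-1,-1,-1,-1,-1,-1,-1]'

```text
time: 14.57
position: [0.5563, -0.0155, 0.1324]
tool_rot: [-0.074, -2.186, 2.187]
ft_force: [0.7, 0.9, -3.2]
grip_width: 0.2
```

>>> play_rows --translation '[[0,30,0],[0,10,0],[0,0,0],[0,0,0],[0,0,0],[0,0,0],[0,0,0],[0,0,0],[0,0,0],[0,0,0]]' --turn '[[0,0,0],[0,0,0],[0,0,0],[0,0,0],[0,0,0],[0,0,0],[0,0,0],[0,0,0],[0,0,0],[0,0,0]]' --fingers '[-1,-1,-1,-1,-1,-1,-1,-1,-1,-1]'

```text
time: 15.4
position: [0.5564, -0.0137, 0.0929]
tool_rot: [-0.078, -2.185, 2.186]
ft_force: [-0.9, -0.2, -3.3]
grip_width: 0.206
```

Run:
```python
from h import *
plan([0.5559,-0.013,0.0428],-94.1)
ci,im=snap("wrist","pics/w5.png"); np.save("w5.npy",ci,allow_pickle=True)
ci,im=snap("scene","pics/s5.png");crop(im,130,170,310,290,4,"pics/s5c.png")
```

```text
t=15.40 pos [ 0.5564 -0.0137  0.0929] yawz -94.06 | shift mm [ 0.6 50.1 -0.7] turn [-0.0002  0.0006 -0.0005] | F [-0.9 -0.2 -3.3] w 0.206
```

View pics/w5.png

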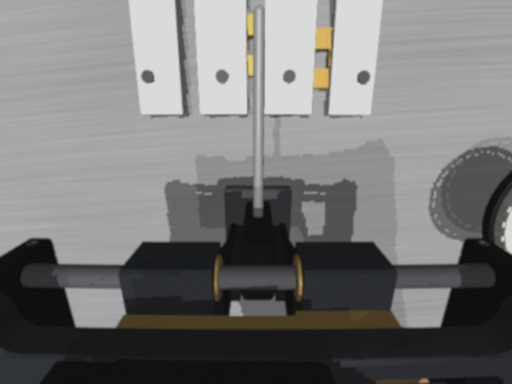

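View pics/s5c.png

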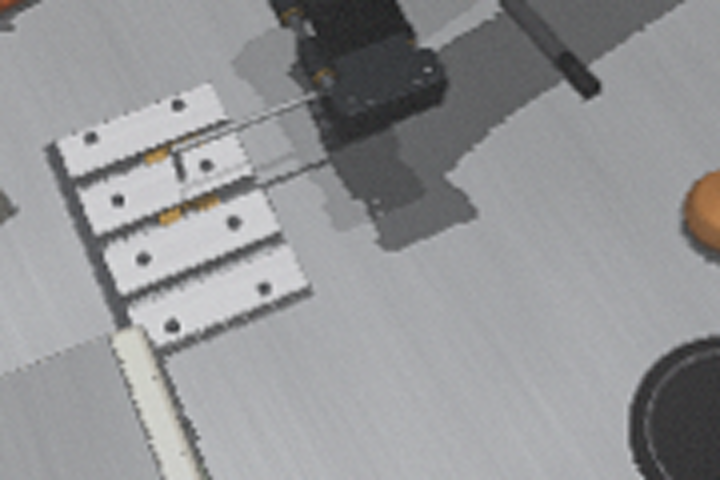

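Run:
```python
from h import *
W=np.load("w5.npy",allow_pickle=True).item();S=ctrl.camera_info("scene")
print("bend w",onz(W,(258.5,11.5),.0955),"shank root",onz(W,(258,205),.0955))
sc=lambda x,y:((x+.5)/4+130-.5,(y+.5)/4+170-.5)
print("tip s",onz(S,sc(182,180),.053),"bend s",onz(S,sc(176,151),.0955))
print("tri bend",tri([(W,(258.5,9)),(S,sc(176,151))]))
st,p,R=mat(); print("pred tip", p-R[:,0]*.13)
# keys again
im=cv2.imread("pics/w5.png");crop(im,190,0,390,125,4,"pics/w5c.png")
```

```text
bend w [ 0.68480544 -0.02398927  0.0955    ] shank root [ 0.57999259 -0.01638623  0.0955    ]
tip s [ 0.68697022 -0.02519997  0.053     ] bend s [ 0.68680834 -0.02290496  0.0955    ]
tri bend (array([ 0.68651054, -0.02412066,  0.09356583]), [np.float64(5.7500711844239145e-06), np.float64(5.750071184105865e-06)])
pred tip [ 0.68601156 -0.02299482  0.09267836]
```

View pics/w5c.png

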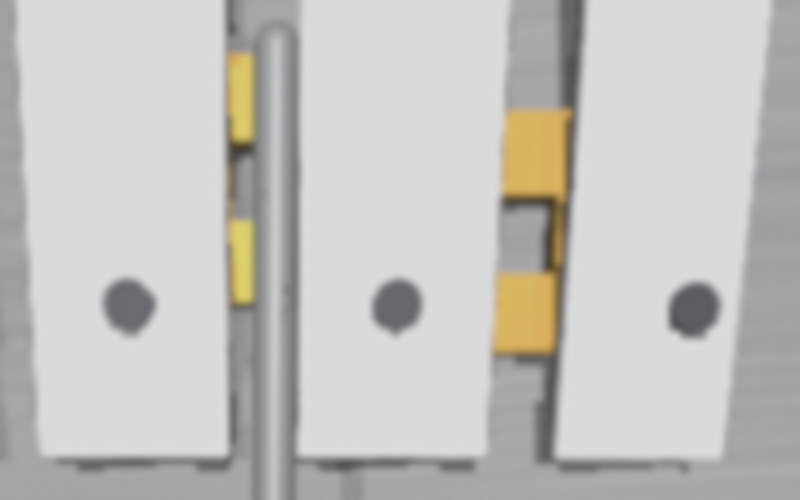

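Run:
```python
from h import *
W=np.load("w5.npy",allow_pickle=True).item()
wc=lambda x,y:((x+.5)/4+190-.5,(y+.5)/4-.5)
for n,x,ys in(("b",262,(53,145,220,304)),("a",530,(110,197,272,352))):
    P=[onz(W,wc(x,y),.010) for y in ys]; print(n,"c",(P[0]+P[3])/2,"winc",(P[1]+P[2])/2, np.linalg.norm(P[0]-P[3]))
print("slit b front",onz(W,wc(264,457),.019),"a",onz(W,wc(521,458),.019))
plan([0.6856-.1297,-.0222+.0093,0.043],-94.1)
```

```text
b c [ 0.6854079  -0.02172046  0.01      ] winc [ 0.68520486 -0.02170657  0.01      ] 0.046314620458203566
a c [ 0.67201187 -0.07578389  0.01      ] winc [ 0.67187663 -0.07575977  0.01      ] 0.045812024836550086
slit b front [ 0.63186227 -0.01828894  0.019     ] a [ 0.62800879 -0.07162038  0.019     ]
t=15.50 pos [ 0.5563 -0.0138  0.0927] yawz -94.08 | shift mm [ 0.5 49.7 -0.8] turn [-0.0001  0.0004 -0.0001] | F [-0.  -0.8 -3. ] w 0.205
```

>>> play_rows --translation '[[1.0,0,-1.5],[0,0,0],[0,10,0],[0,10,0],[0,8,0],[0,7,0],[0,7,0],[0,7,0],[0,0,0],[0,0,0]]' --turn '[[0,0,0],[0,0,0],[0,0,0],[0,0,0],[0,0,0],[0,0,0],[0,0,0],[0,0,0],[0,0,0],[0,0,0]]' --fingers '[-1,-1,-1,-1,-1,-1,-1,-1,-1,-1]'

```text
time: 16.33
position: [0.555, -0.0122, 0.0429]
tool_rot: [-0.077, -2.185, 2.184]
ft_force: [0.1, 0.4, -3.3]
grip_width: 0.205
```

Run:
```python
from h import *
plan([0.6854-.1297,-.0222+.0093,0.043],-94.1)
ci,im=snap("wrist","pics/w6.png");crop(im,190,0,390,125,4,"pics/w6c.png")
```

```text
t=16.33 pos [ 0.555  -0.0122  0.0429] yawz -94.08 | shift mm [-0.7 -0.1  0.7] turn [0.0001 0.0004 0.0012] | F [ 0.1  0.4 -3.3] w 0.205
```

View pics/w6c.png

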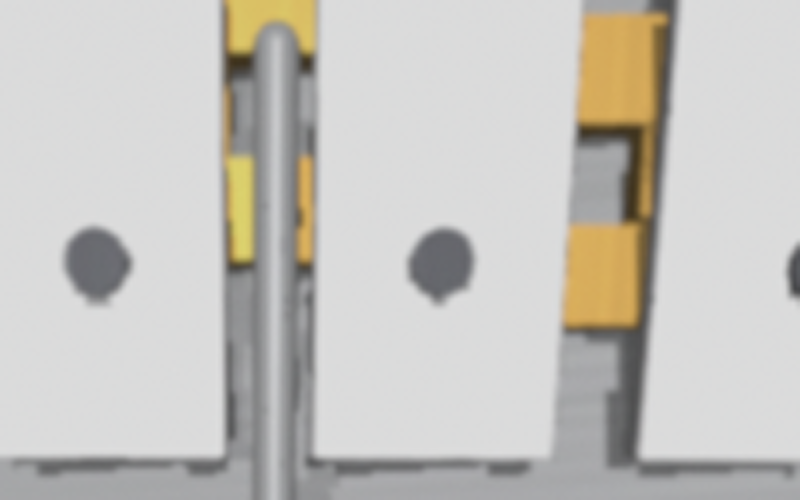

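>>> play_rows --translation '[[4,0,0],[5,0,0],[6,0,0],[6,0,0],[6,0,0],[6,0,0],[6,0,0],[6,0,0],[6,0,0],[6,0,0]]' --turn '[[0,0,0],[0,0,0],[0,0,0],[0,0,0],[0,0,0],[0,0,0],[0,0,0],[0,0,0],[0,0,0],[0,0,0]]' --fingers '[-1,-1,-1,-1,-1,-1,-1,-1,-1,-1]'

```text
time: 17.22
position: [0.498, -0.0081, 0.0436]
tool_rot: [-0.078, -2.185, 2.185]
ft_force: [1.9, 0.6, -2.9]
grip_width: 0.202
```

>>> play_rows --translation '[[6,0,0],[6,0,0],[6,0,0],[6,0,0],[6,0,0],[6,0,0],[5,0,0],[5,0,0],[4,0,0],[0,0,0]]' --turn '[[0,0,0],[0,0,0],[0,0,0],[0,0,0],[0,0,0],[0,0,0],[0,0,0],[0,0,0],[0,0,0],[0,0,0]]' --fingers '[-1,-1,-1,-1,-1,-1,-1,-1,-1,-1]'

```text
time: 18.05
position: [0.4474, -0.0046, 0.0433]
tool_rot: [-0.076, -2.184, 2.185]
ft_force: [-0.2, 0.6, -3.8]
grip_width: 0.206
```

Run:
```python
from h import *
plan([0.6854-.1297,-.0222+.0093,0.043],-94.1)
ci,im=snap("wrist","pics/w7.png");np.save("w7.npy",ci,allow_pickle=True)
```

```text
t=18.05 pos [ 0.4474 -0.0046  0.0433] yawz -94.07 | shift mm [-1.086e+02  1.000e-01  6.000e-01] turn [-0.0005  0.0005  0.0014] | F [-0.2  0.6 -3.8] w 0.206
```

View pics/w7.png

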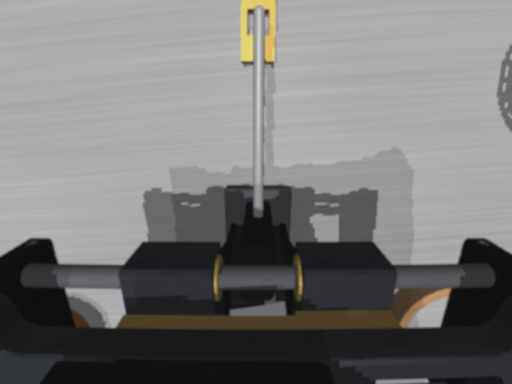

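>>> play_rows --translation '[[0,-10,0],[0,-20,0],[0,-20,0],[-19.7,0,10.8],[-19.7,0,10.8],[-19.7,0,10.8],[-19.7,0,10.8],[-19.7,0,10.8],[0,0,0],[0,0,0]]' --turn '[[0,0,0],[0,0,0],[0,0,0],[0,0,0],[0,0,0],[0,0,0],[0,0,0],[0,0,0],[0,0,0],[0,0,0]]' --fingers '[-1,-1,-1,-1,-1,-1,-1,-1,-1,-1]'

```text
time: 18.93
position: [0.5438, -0.0662, 0.0937]
tool_rot: [-0.079, -2.185, 2.183]
ft_force: [-0.6, 0.3, -4.1]
grip_width: 0.204
```

Run:
```python
from h import *
plan([0.5418,-.0655,0.043],-94.1)
ci,im=snap("wrist","pics/w8.png");np.save("w8.npy",ci,allow_pickle=True)
crop(im,150,0,350,180,4,"pics/w8c.png")
```

```text
t=18.93 pos [ 0.5438 -0.0662  0.0937] yawz -94.18 | shift mm [ 2.1 50.7 -0.5] turn [ 0.0008 -0.0014  0.0003] | F [-0.6  0.3 -4.1] w 0.204
```

View pics/w8c.png

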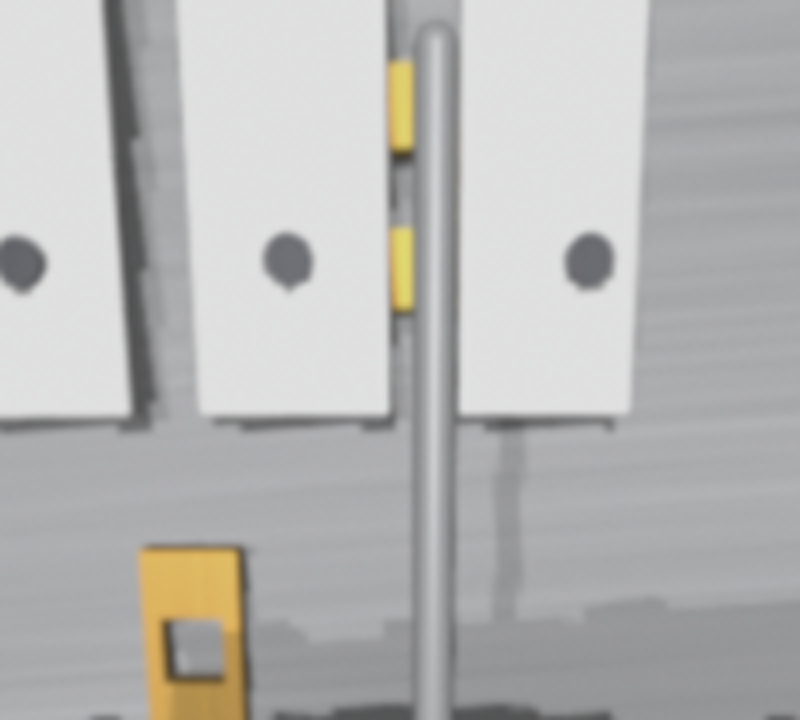

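>>> play_rows --translation '[[1.5,0,-1.2],[0,0,0],[0,10,0],[0,10,0],[0,9,0],[0,7,0],[0,7,0],[0,7,0],[0,0,0],[0,0,0]]' --turn '[[0,0,0],[0,0,0],[0,0,0],[0,0,0],[0,0,0],[0,0,0],[0,0,0],[0,0,0],[0,0,0],[0,0,0]]' --fingers '[-1,-1,-1,-1,-1,-1,-1,-1,-1,-1]'

```text
time: 19.82
position: [0.5414, -0.0641, 0.043]
tool_rot: [-0.077, -2.185, 2.184]
ft_force: [0.8, 0.7, -2.8]
grip_width: 0.2
```

Run:
```python
from h import *
plan([0.5418,-.0655,0.043],-94.1)
ci,im=snap("wrist","pics/w9.png");crop(im,150,0,350,125,4,"pics/w9c.png")
```

```text
t=19.82 pos [ 0.5414 -0.0641  0.043 ] yawz -94.08 | shift mm [-0.5 -0.   1.4] turn [0.0002 0.0004 0.0011] | F [ 0.8  0.7 -2.8] w 0.200
```

View pics/w9c.png

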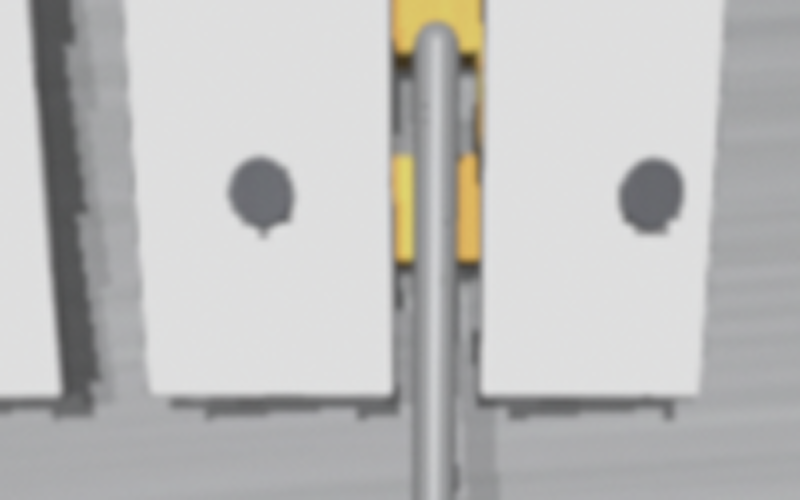

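>>> play_rows --translation '[[4,0,0],[5,0,0],[6,0,0],[6,0,0],[6,0,0],[6,0,0],[6,0,0],[6,0,0],[6,0,0],[6,0,0]]' --turn '[[0,0,0],[0,0,0],[0,0,0],[0,0,0],[0,0,0],[0,0,0],[0,0,0],[0,0,0],[0,0,0],[0,0,0]]' --fingers '[-1,-1,-1,-1,-1,-1,-1,-1,-1,-1]'

```text
time: 20.7
position: [0.4843, -0.0601, 0.0436]
tool_rot: [-0.078, -2.185, 2.185]
ft_force: [0.0, 0.0, -2.9]
grip_width: 0.208
```

>>> play_rows --translation '[[6,0,0],[6,0,0],[6,0,0],[6,0,0],[5,0,0],[4,0,0],[3,0,0],[0,0,0],[0,0,0],[0,0,0]]' --turn '[[0,0,0],[0,0,0],[0,0,0],[0,0,0],[0,0,0],[0,0,0],[0,0,0],[0,0,0],[0,0,0],[0,0,0]]' --fingers '[-1,-1,-1,-1,-1,-1,-1,-1,-1,-1]'

```text
time: 21.53
position: [0.4489, -0.0575, 0.0435]
tool_rot: [-0.077, -2.185, 2.185]
ft_force: [-0.7, 0.5, -3.6]
grip_width: 0.204
```

>>> play_rows --translation '[[0,0,0],[0,-10,0],[0,-20,0],[0,-30,0],[0,-30,0],[0,0,0],[0,0,0],[0,0,0],[0,0,0],[0,0,0]]' --turn '[[0,0,0],[0,0,0],[0,0,0],[0,0,0],[0,0,0],[0,0,0],[0,0,0],[0,0,0],[0,0,0],[0,0,0]]' --fingers '[-1,-1,-1,-1,-1,-1,-1,-1,-1,-1]'

```text
time: 22.37
position: [0.4477, -0.0574, 0.132]
tool_rot: [-0.074, -2.184, 2.183]
ft_force: [-0.4, 0.3, -3.3]
grip_width: 0.205
```

Run:
```python
from h import *
plan([0.437,.3184,0.133],-94.1)
ci,im=snap("wrist","pics/w10.png");np.save("w10.npy",ci,allow_pickle=True)
ci,im=snap("scene","pics/s10.png")
```

```text
t=22.37 pos [ 0.4477 -0.0574  0.132 ] yawz -94.07 | shift mm [  37.4   -0.6 -374.1] turn [0.0005 0.0005 0.0031] | F [-0.4  0.3 -3.3] w 0.205
```

View pics/w10.png

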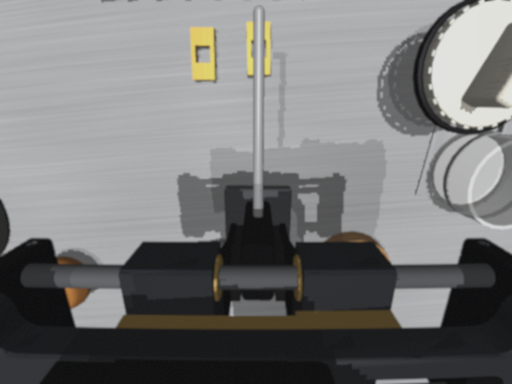

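View pics/s10.png

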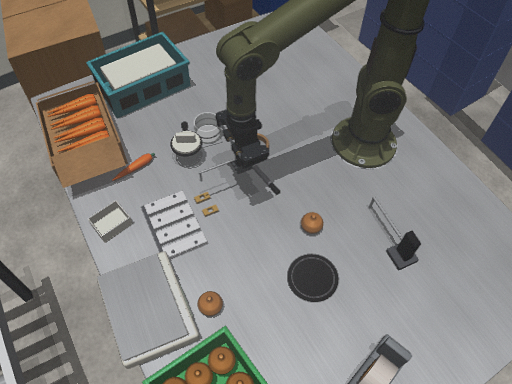

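>>> play_rows --translation '[[3.7,0,-37.4],[3.7,0,-37.4],[3.7,0,-37.4],[3.7,0,-37.4],[3.7,0,-37.4],[3.7,0,-37.4],[3.7,0,-37.4],[3.7,0,-37.4],[3.7,0,-37.4],[3.7,0,-37.4]]' --turn '[[0,0,0],[0,0,0],[0,0,0],[0,0,0],[0,0,0],[0,0,0],[0,0,0],[0,0,0],[0,0,0],[0,0,0]]' --fingers '[-1,-1,-1,-1,-1,-1,-1,-1,-1,-1]'

```text
time: 23.3
position: [0.4383, 0.3195, 0.133]
tool_rot: [-0.078, -2.184, 2.185]
ft_force: [-0.0, -0.8, -3.6]
grip_width: 0.206
```

>>> play_rows --translation '[[0,0,0],[0,0,0],[0,0,0],[0,0,0],[0,20,0],[0,20,0],[0,20,0],[0,10,0],[0,8,0],[0,0,0]]' --turn '[[0,-0.1,0],[0,-0.1,0],[0,-0.1,0],[0,-0.1,0],[0,0,0],[0,0,0],[0,0,0],[0,0,0],[0,0,0],[0,0,0]]' --fingers '[-1,-1,-1,-1,-1,-1,-1,-1,-1,-1]'

```text
time: 24.13
position: [0.4377, 0.3174, 0.0539]
tool_rot: [-0.342, 2.044, -2.046]
ft_force: [-0.1, -0.3, -3.8]
grip_width: 0.2
```

Run:
```python
from h import *
plan([0.4367,.3186,0.0428],-71)
ci,im=snap("scene","pics/s11.png"); crop(im,270,190,440,330,4,"pics/s11c.png")
```

```text
t=24.13 pos [0.4377 0.3174 0.0539] yawz -71.16 | shift mm [ 0.5 11.1 -1.5] turn [-0.0003 -0.0029  0.0032] | F [-0.1 -0.3 -3.8] w 0.200
```

View pics/s11c.png

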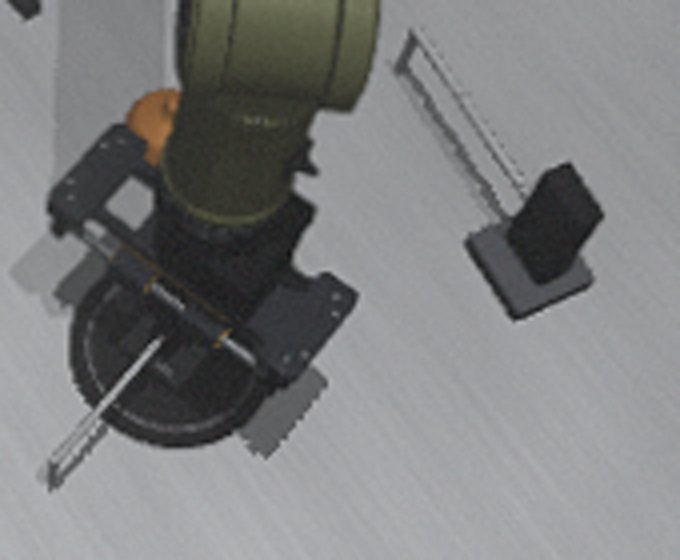

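>>> play_rows --translation '[[0,3,-1],[0,3,0],[0,2,0],[0,1,0],[0,1,0],[0,1,0],[0,0,0],[0,0,0],[0,0,0],[0,0,0]]' --turn '[[0,0,0],[0,0,0],[0,0,0],[0,0,0],[0,0,0],[0,0,0],[0,0,0],[0,0,0],[0,0,0],[0,0,0]]' --fingers '[-1,-1,-1,-1,-1,-1,-1,-1,-1,-1]'

```text
time: 25.02
position: [0.4384, 0.3191, 0.0446]
tool_rot: [-0.339, 2.043, -2.043]
ft_force: [0.3, -0.3, -4.4]
grip_width: 0.202
```

>>> play_rows --translation '[[0,1,0],[0,0.7,0],[0,0,0],[0,0,0],[0,0,0],[0,0,0],[0,0,0],[0,0,0],[0,0,0],[0,0,0]]' --turn '[[0,0,0],[0,0,0],[0,0,0],[0,0,0],[0,0,0],[0,0,0],[0,0,0],[0,0,0],[0,0,0],[0,0,0]]' --fingers '[-1,-1,-1,-1,-1,-1,-1,-1,-1,-1]'

```text
time: 25.85
position: [0.4383, 0.3191, 0.0428]
tool_rot: [-0.339, 2.043, -2.043]
ft_force: [-0.1, 0.1, -2.8]
grip_width: 0.201
```

>>> play_rows --translation '[[0,0.7,0],[0,0,0],[0,0,0],[0,0,0],[0,0,0],[0,0,0],[0,-20,0],[0,-35,0],[0,-35,0],[0,-35,0]]' --turn '[[0,0,0],[0,0,0],[0,0,0],[0,0,0],[0,0,0],[0,0,0],[0,0,0],[0,0,0],[0,0,0],[0,0,0]]' --fingers '[-1,-1,0.2,0.2,0.2,0.2,0.2,0.2,0.2,0.2]'

```text
time: 26.68
position: [0.4378, 0.3191, 0.1682]
tool_rot: [-0.34, 2.044, -2.043]
ft_force: [-0.3, 0.4, 0.8]
grip_width: 0.591
```

Run:
```python
from h import *
ci,im=snap("wrist","pics/w12.png")
plan([0.55,-.03,0.2],-94)
W=np.load("w10.npy",allow_pickle=True).item()
crop(cv2.imread("pics/w10.png"),180,0,290,90,7,"pics/w10c.png")
```

```text
t=26.73 pos [0.4412 0.3221 0.1756] yawz -71.12 | shift mm [ 10.7 -25.2 368.3] turn [ 0.0038  0.3993 -0.0099] | F [2.5 2.4 4.1] w 0.592
```

View pics/w12.png

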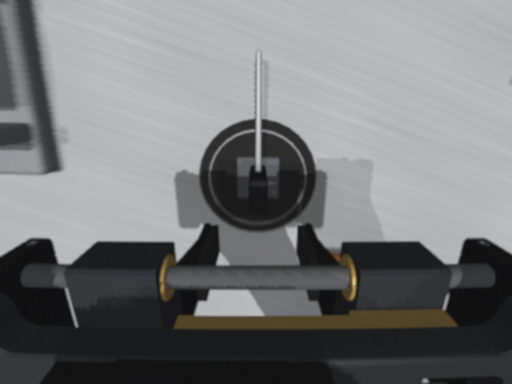

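View pics/w10c.png

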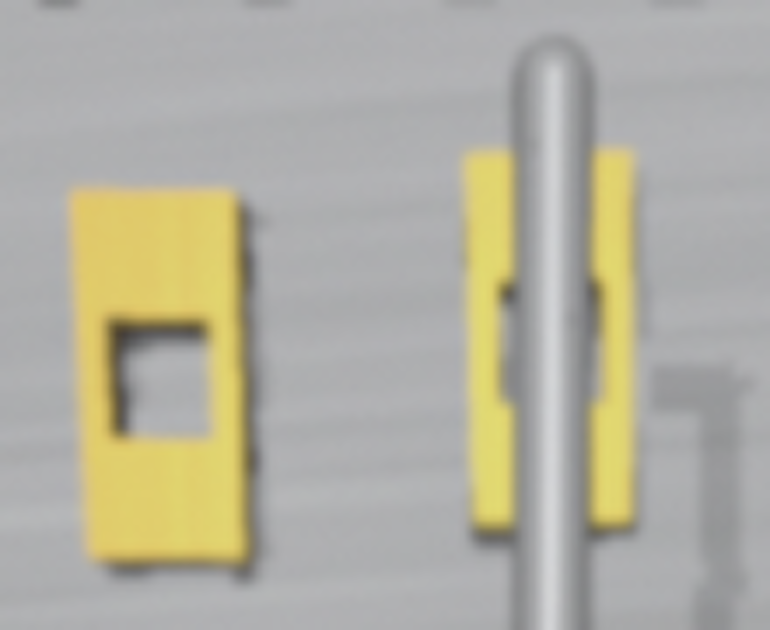

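>>> play_rows --translation '[[0,0,0],[0,0,0],[0,0,0],[0,0,0],[-12.7,-3,35.1],[-12.7,-3,35.1],[-12.7,-3,35.1],[-12.7,-3,35.1],[-12.7,-3,35.1],[-12.7,-3,35.1]]' --turn '[[0,0.1,0],[0,0.1,0],[0,0.1,0],[0,0.1,0],[0,0,0],[0,0,0],[0,0,0],[0,0,0],[0,0,0],[0,0,0]]' --fingers '[1,1,1,1,1,1,1,1,1,1]'

```text
time: 27.57
position: [0.4996, 0.1018, 0.1853]
tool_rot: [-0.079, -2.185, 2.186]
ft_force: [1.0, 0.3, 0.0]
grip_width: 0.998
```

>>> play_rows --translation '[[-12.7,-3,35.1],[-12.7,-3,35.1],[-12.7,0,35.1],[-12.7,0,35.1],[0,0,0],[0,0,0],[0,0,0],[0,0,0],[0,0,0],[0,0,0]]' --turn '[[0,0,0],[0,0,0],[0,0,0],[0,0,0],[0,0,0],[0,0,0],[0,0,0],[0,0,0],[0,0,0],[0,0,0]]' --fingers '[1,1,1,1,1,1,1,1,1,1]'

```text
time: 28.4
position: [0.5399, -0.0386, 0.1913]
tool_rot: [-0.075, -2.186, 2.187]
ft_force: [-0.4, 0.4, 0.1]
grip_width: 1.001
```

Run:
```python
from h import *
plan([0.54,-.04,0.2],-94)
ci,im=snap("wrist","pics/w13.png");np.save("w13.npy",ci,allow_pickle=True)
hsv=cv2.cvtColor(im,cv2.COLOR_BGR2HSV)
m=cv2.inRange(hsv,(15,110,110),(35,255,255)); m[225:]=0
cs,_=cv2.findContours(m,cv2.RETR_EXTERNAL,cv2.CHAIN_APPROX_NONE)
for c in cs:
    if cv2.contourArea(c)<100: continue
    P=np.array([onz(ci,p,.010)[:2] for p in c[:,0].astype(float)])*1000
    r=cv2.minAreaRect(P.astype(np.float32)); print(c[:,0].mean(0),r)
```

```text
t=28.40 pos [ 0.5399 -0.0386  0.1913] yawz -93.93 | shift mm [-0.2 -8.7  1.4] turn [-0.0002  0.0012 -0.0002] | F [-0.4  0.4  0.1] w 1.001
[236.   140.56] ((580.5664672851562, -15.34833812713623), (20.274869918823242, 44.6629524230957), 85.24268341064453)
[278.  137.5] ((581.2220458984375, -68.08456420898438), (20.216108322143555, 43.25689697265625), 86.85745239257812)
```

View pics/w13.png

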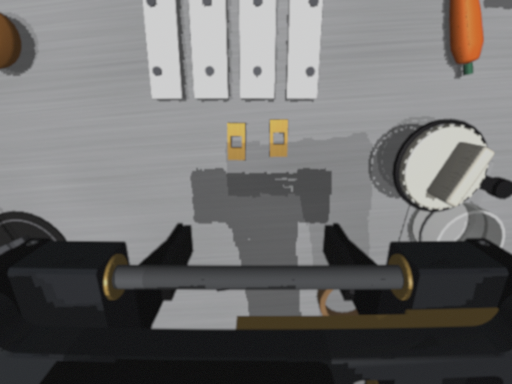

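>>> play_rows --translation '[[-20,0,-13],[-19,0,-13],[0,30,0],[0,35,0],[0,35,0],[0,35,0],[0,25,0],[0,15,0],[0,7,0],[0,4,0]]' --turn '[[0,0.01,0],[0,0,0],[0,0,0],[0,0,0],[0,0,0],[0,0,0],[0,0,0],[0,0,0],[0,0,0],[0,0,0]]' --fingers '[0,-0.17,-0.17,-0.17,-0.17,-0.17,-0.17,-0.17,-0.17,-0.17]'

```text
time: 29.28
position: [0.5802, -0.0166, 0.0041]
tool_rot: [-0.086, -2.18, 2.179]
ft_force: [0.5, -0.1, 0.4]
grip_width: 0.43
```

>>> play_rows --translation '[[0,0,0],[0,0,0],[0,0,0],[0,0,0],[0,0,0],[0,0,0],[0,0,0],[0,0,0],[0,0,0],[0,0,0]]' --turn '[[0,0,0],[0,0,0],[0,0,0],[0,0,0],[0,0,0],[0,0,0],[0,0,0],[0,0,0],[0,0,0],[0,0,0]]' --fingers '[-0.17,-0.17,-1,-1,-1,-1,-1,-1,-1,-1]' --grip_force 25

```text
time: 30.12
position: [0.5816, -0.0169, 0.0061]
tool_rot: [-0.09, -2.181, 2.181]
ft_force: [-0.6, 0.3, 5.9]
grip_width: 0.248
```

Run:
```python
from h import *
plan([0.5806,-.0153,0.003],-94.6)
ci,im=snap("wrist","pics/w14.png")
ci,im=snap("scene","pics/s14.png");crop(im,150,130,300,260,4,"pics/s14c.png")
```

```text
t=30.12 pos [ 0.5816 -0.0169  0.0061] yawz -94.65 | shift mm [ 1.2  3.1 -1.5] turn [ 0.     -0.0008 -0.0015] | F [-0.6  0.3  5.9] w 0.248
```

View pics/w14.png

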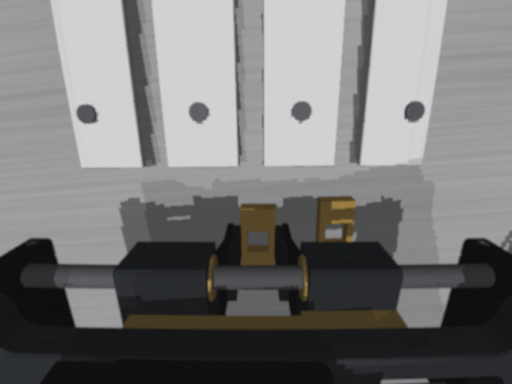

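View pics/s14c.png

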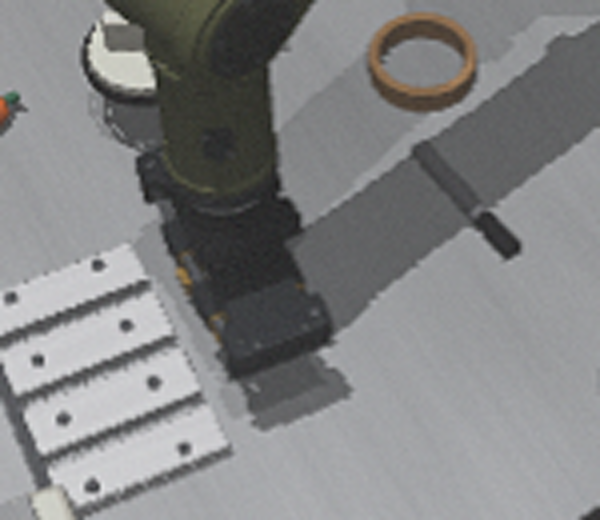

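>>> play_rows --translation '[[0,-10,0],[0,-34,0],[0,-38,0],[0,-38,0],[0,-34,0],[0,0,0],[0,0,0],[0,0,0],[0,0,0],[0,0,0]]' --turn '[[0,0,0],[0,0,0],[0,0,0],[0,0,0],[0,0,0],[0,-0.12,0],[0,-0.12,0],[0,-0.12,0],[0,-0.12,0],[0,-0.12,0]]' --fingers '[-1,-1,-1,-1,-1,-1,-1,-1,-1,-1]'

```text
time: 31.05
position: [0.5804, -0.0174, 0.1593]
tool_rot: [-0.518, 1.926, -1.927]
ft_force: [0.3, -0.3, -0.4]
grip_width: 0.249
```

>>> play_rows --translation '[[31.6,0,21.7],[31.6,0,21.7],[31.6,0,21.7],[31.6,0,21.7],[31.6,0,21.7],[31.6,0,21.7],[31.6,0,21.7],[31.6,0,21.7],[0,0,0],[0,0,0]]' --turn '[[0,0,0],[0,0,0],[0,0,0],[0,0,0],[0,0,0],[0,0,0],[0,0,0],[0,0,0],[0,0,0],[0,0,0]]' --fingers '[-1,-1,-1,-1,-1,-1,-1,-1,-1,-1]'

```text
time: 31.88
position: [0.4453, -0.2958, 0.1591]
tool_rot: [-0.508, 1.934, -1.934]
ft_force: [0.8, 1.2, -1.3]
grip_width: 0.247
```

Run:
```python
from h import *
plan([0.4475,-.293,0.045],-60)
ci,im=snap("wrist","pics/w15.png");np.save("w15.npy",ci,allow_pickle=True)
print(proj(ci,[[.4475,-.293,.064]]))
ci,im=snap("scene","pics/s15.png");crop(im,130,70,290,190,4,"pics/s15c.png")
```

```text
t=31.88 pos [ 0.4453 -0.2958  0.1591] yawz -60.63 | shift mm [ -3.4 114.1  -1.4] turn [ 0.0004 -0.0109  0.001 ] | F [ 0.8  1.2 -1.3] w 0.247
[[256.08994623 188.92942252]]
```

View pics/w15.png

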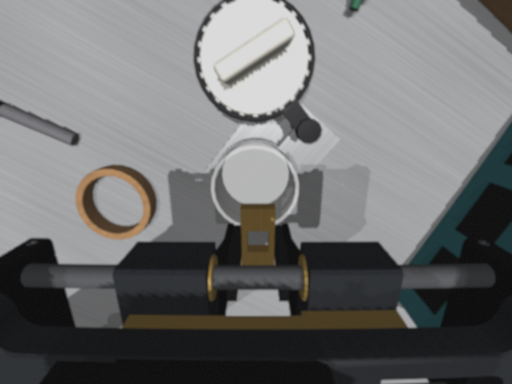

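View pics/s15c.png

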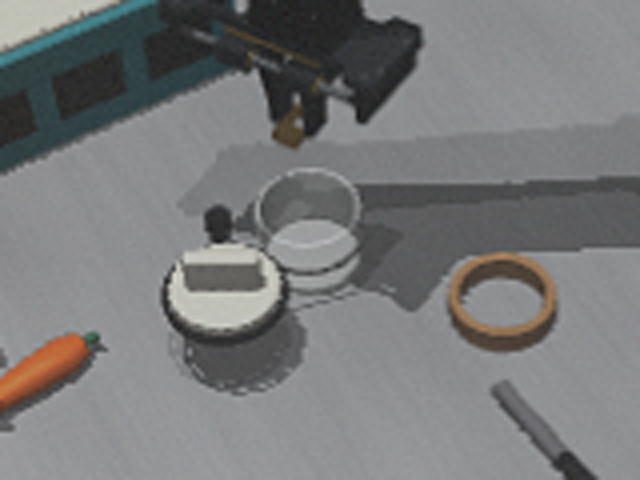

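>>> play_rows --translation '[[-3,0,-1.4],[0,20,0],[0,25,0],[0,20,0],[0,15,0],[0,15,0],[0,10,0],[0,7,0],[0,0,0],[0,0,0]]' --turn '[[0,0,0],[0,0,0],[0,0,0],[0,0,0],[0,0,0],[0,0,0],[0,0,0],[0,0,0],[0,0,0],[0,0,0]]' --fingers '[-1,-1,-1,-1,-1,-1,-1,-1,-1,-1]'

```text
time: 32.82
position: [0.4499, -0.29, 0.0474]
tool_rot: [-0.513, 1.929, -1.929]
ft_force: [-0.0, 0.2, -0.4]
grip_width: 0.242
```

Run:
```python
from h import *
plan([0.4475,-.293,0.045],-60)
ci,im=snap("wrist","pics/w16.png");np.save("w16.npy",ci,allow_pickle=True)
```

```text
t=32.82 pos [ 0.4499 -0.29    0.0474] yawz -60.21 | shift mm [3.6 2.4 1.4] turn [-0.0001 -0.0037 -0.0003] | F [-0.   0.2 -0.4] w 0.242
```

View pics/w16.png

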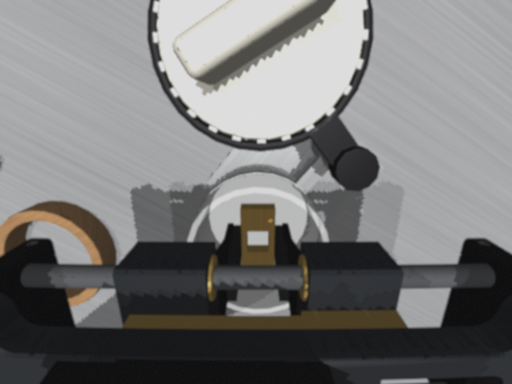

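>>> play_rows --translation '[[3,5,1],[0,5,0],[0,4,0],[0,0,0],[0,0,0],[0,0,0],[0,0,0],[0,0,0],[0,-15,0],[0,-25,0]]' --turn '[[0,0,0],[0,0,0],[0,0,0],[0,0,0],[0,0,0],[0,0,0],[0,0,0],[0,0,0],[0,0,0],[0,0,0]]' --fingers '[-1,-1,-1,-1,-0.3,-0.3,-0.3,-0.3,-0.3,-0.3]'

```text
time: 33.7
position: [0.4453, -0.2916, 0.0712]
tool_rot: [-0.516, 1.935, -1.926]
ft_force: [-0.1, 0.3, 0.4]
grip_width: 0.347
```

>>> play_rows --translation '[[0,-35,0],[0,-35,0],[0,-30,0],[0,0,0],[0,0,0],[0,0,0],[0,0,0],[0,0,0],[0,0,0],[0,0,0]]' --turn '[[0,0,0],[0,0,0],[0,0,0],[0,0.12,0],[0,0.12,0],[0,0.12,0],[0,0.12,0],[0,0.12,0],[0,0,0],[0,0,0]]' --fingers '[-0.3,-0.3,-0.3,0,0,0,0,0,0,0]'

```text
time: 34.53
position: [0.4473, -0.2928, 0.1733]
tool_rot: [-0.085, -2.182, 2.182]
ft_force: [-0.3, -0.4, -0.0]
grip_width: 0.498
```

Run:
```python
from h import *
plan([0.54,-.04,0.2],-94)
ci,im=snap("wrist","pics/w17.png");np.save("w17.npy",ci,allow_pickle=True)
```

```text
t=34.53 pos [ 0.4473 -0.2928  0.1733] yawz -94.45 | shift mm [ -72.8  -26.7 -259.2] turn [-0.0003 -0.0078 -0.0002] | F [-0.3 -0.4 -0. ] w 0.498
```

View pics/w17.png

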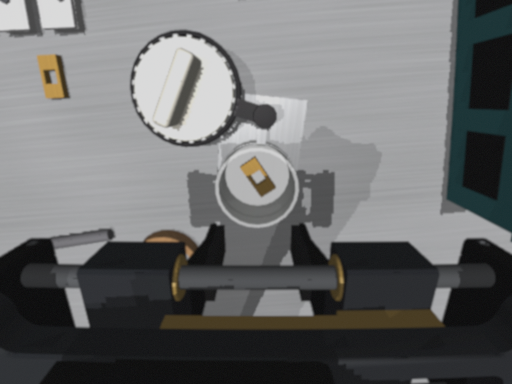

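Key b is in the jar, at (258,176). Key a is at (51,76). I'll go back above key a.

>>> play_rows --translation '[[-12,-2,-32],[-12,-2,-32],[-12,-2,-32],[-12,-2,-32],[-12,-2,-32],[-13,-2,-32],[0,0,0],[0,0,0],[0,0,0],[0,0,0]]' --turn '[[0,0,0],[0,0,0],[0,0,0],[0,0,0],[0,0,0],[0,0,0],[0,0,0],[0,0,0],[0,0,0],[0,0,0]]' --fingers '[0,0,0,0,0,0,0,0,0,0]'

```text
time: 35.42
position: [0.535, -0.109, 0.1849]
tool_rot: [-0.089, -2.178, 2.18]
ft_force: [0.2, -0.1, -0.1]
grip_width: 0.495
```

Run:
```python
from h import *
plan([0.54,-.04,0.2],-94)
ci,im=snap("wrist","pics/w18.png");np.save("w18.npy",ci,allow_pickle=True)
hsv=cv2.cvtColor(im,cv2.COLOR_BGR2HSV)
m=cv2.inRange(hsv,(15,110,60),(35,255,255)); m[225:]=0
cs,_=cv2.findContours(m,cv2.RETR_EXTERNAL,cv2.CHAIN_APPROX_NONE)
for c in cs:
    if cv2.contourArea(c)<100: continue
    P=np.array([onz(ci,p,.010)[:2] for p in c[:,0].astype(float)])*1000
    r=cv2.minAreaRect(P.astype(np.float32)); print(c[:,0].mean(0),r)
    plan([r[0][0]/1000,r[0][1]/1000,.003],-94.5)
```

```text
t=35.42 pos [ 0.535  -0.109   0.1849] yawz -94.72 | shift mm [  0.7 -15.2 -69.2] turn [-0.0007 -0.0126  0.0007] | F [ 0.2 -0.1 -0.1] w 0.495
[220.91346154 138.5       ] ((581.027587890625, -69.11744689941406), (21.4091854095459, 44.5546760559082), 86.6568374633789)
t=35.47 pos [ 0.535  -0.1091  0.1849] yawz -94.76 | shift mm [-42.7 181.8 -43.8] turn [-0.0006 -0.0046  0.0006] | F [ 0.3  0.3 -0.3] w 0.499
```

View pics/w18.png

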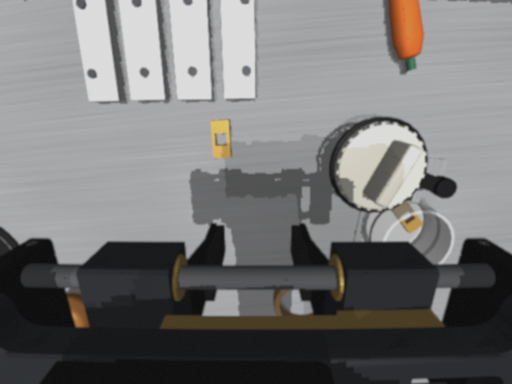

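>>> play_rows --translation '[[-21,0,-22],[-22,0,-22],[0,30,0],[0,35,0],[0,35,0],[0,35,0],[0,25,0],[0,13,0],[0,5,0],[0,2,0]]' --turn '[[0,-0.01,0],[0,0,0],[0,0,0],[0,0,0],[0,0,0],[0,0,0],[0,0,0],[0,0,0],[0,0,0],[0,0,0]]' --fingers '[0,-0.1,-0.1,-0.1,-0.1,-0.1,-0.1,-0.1,-0.1,-0.1]'

```text
time: 36.3
position: [0.5817, -0.0676, 0.0049]
tool_rot: [-0.078, -2.184, 2.184]
ft_force: [0.1, 0.7, -0.2]
grip_width: 0.45
```

>>> play_rows --translation '[[0,0,0],[0,0,0],[0,0,0],[0,0,0],[0,0,0],[0,0,0],[0,0,0],[0,0,0],[0,0,0],[0,0,0]]' --turn '[[0,0,0],[0,0,0],[0,0,0],[0,0,0],[0,0,0],[0,0,0],[0,0,0],[0,0,0],[0,0,0],[0,0,0]]' --fingers '[-0.1,-0.1,-1,-1,-1,-1,-1,-1,-1,-1]' --grip_force 25

```text
time: 37.13
position: [0.5822, -0.067, 0.0058]
tool_rot: [-0.079, -2.185, 2.186]
ft_force: [-1.6, -0.4, 5.2]
grip_width: 0.246
```

>>> play_rows --translation '[[0,-10,0],[0,-34,0],[0,-38,0],[0,-38,0],[0,-34,0],[0,0,0],[0,0,0],[0,0,0],[0,0,0],[0,0,0]]' --turn '[[0,0,0],[0,0,0],[0,0,0],[0,0,0],[0,0,0],[0,-0.12,0],[0,-0.12,0],[0,-0.12,0],[0,-0.12,0],[0,-0.12,0]]' --fingers '[-1,-1,-1,-1,-1,-1,-1,-1,-1,-1]'

```text
time: 37.97
position: [0.5814, -0.0666, 0.1593]
tool_rot: [-0.527, 1.92, -1.92]
ft_force: [-0.2, -0.1, -1.2]
grip_width: 0.245
```

Run:
```python
from h import *
plan([0.4475,-.293,0.16],-60)
```

```text
t=37.97 pos [ 0.5814 -0.0666  0.1593] yawz -59.35 | shift mm [230.6  -0.7 126.5] turn [0.0002 0.0114 0.0003] | F [-0.2 -0.1 -1.2] w 0.245
```

>>> play_rows --translation '[[33,0,18],[33,0,18],[33,0,18],[33,0,18],[33,0,18],[33,0,18],[33,0,18],[0,0,0],[0,0,0],[0,0,0]]' --turn '[[0,0,0],[0,0,0],[0,0,0],[0,0,0],[0,0,0],[0,0,0],[0,0,0],[0,0,0],[0,0,0],[0,0,0]]' --fingers '[-1,-1,-1,-1,-1,-1,-1,-1,-1,-1]'

```text
time: 38.8
position: [0.4461, -0.2914, 0.1592]
tool_rot: [-0.52, 1.924, -1.923]
ft_force: [0.9, 0.4, -1.2]
grip_width: 0.242
```

Run:
```python
from h import *
plan([0.4475,-.293,0.04],-60)
ci,im=snap("wrist","pics/w19.png")
```

```text
t=38.80 pos [ 0.4461 -0.2914  0.1592] yawz -59.70 | shift mm [ -0.3 119.2   2.2] turn [ 0.0005  0.0053 -0.0007] | F [ 0.9  0.4 -1.2] w 0.242
```

View pics/w19.png

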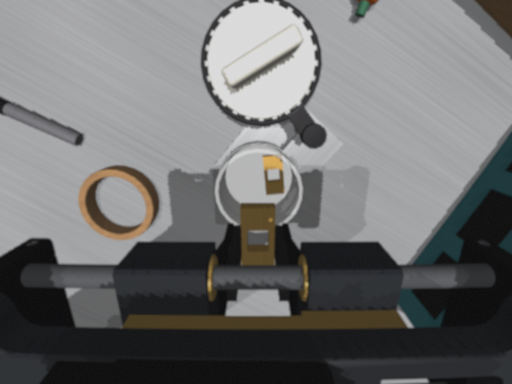

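>>> play_rows --translation '[[0,15,2],[0,25,0],[0,25,0],[0,20,0],[0,15,0],[0,10,0],[0,6,0],[0,3,0],[0,0,0],[0,0,0]]' --turn '[[0,0,0],[0,0,0],[0,0,0],[0,0,0],[0,0,0],[0,0,0],[0,0,0],[0,0,0],[0,0,0],[0,0,0]]' --fingers '[-1,-1,-1,-1,-1,-1,-1,-1,-1,-1]'

```text
time: 39.68
position: [0.4477, -0.2939, 0.0409]
tool_rot: [-0.52, 1.922, -1.924]
ft_force: [-0.2, 0.1, -1.1]
grip_width: 0.249
```

>>> play_rows --translation '[[0,0,0],[0,0,0],[0,0,0],[0,0,0],[0,-15,0],[0,-25,0],[0,-30,0],[0,-35,0],[0,-20,0],[0,0,0]]' --turn '[[0,0,0],[0,0,0],[0,0,0],[0,0,0],[0,0,0],[0,0,0],[0,0,0],[0,0,0],[0,0,0],[0,0,0]]' --fingers '[-0.3,-0.3,-0.3,-0.3,-0.3,-0.3,-0.3,-0.3,-0.3,-0.3]'

```text
time: 40.52
position: [0.4498, -0.2955, 0.1707]
tool_rot: [-0.515, 1.914, -1.93]
ft_force: [-0.2, 0.3, 0.2]
grip_width: 0.349
```

Run:
```python
from h import *
plan([0.4475,-.293,0.04],-60)
ci,im=snap("wrist","pics/w20.png");np.save("w20.npy",ci,allow_pickle=True)
crop(im,180,30,330,230,3,"pics/w20c.png")
```

```text
t=40.52 pos [ 0.4498 -0.2955  0.1707] yawz -59.71 | shift mm [  1.2 130.6  -4.5] turn [-0.009   0.0051 -0.0031] | F [-0.2  0.3  0.2] w 0.349
```

View pics/w20c.png

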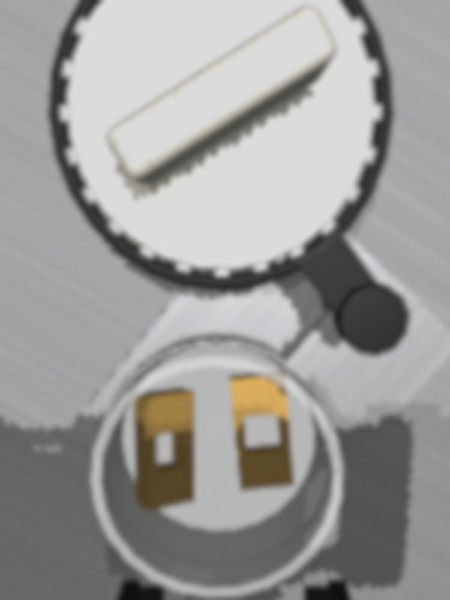

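Run:
```python
from h import *
W=np.load("w20.npy",allow_pickle=True).item()
wc=lambda x,y:((x+.5)/3+180-.5,(y+.5)/3+30-.5)
P=[onz(W,wc(*q),.117) for q in((107,140),(305,8),(335,45),(147,178))]
c=sum(P)/4; d=(P[1]+P[2]-P[0]-P[3])/2; print(c,np.linalg.norm(d),np.degrees(np.arctan2(d[1],d[0])))
print(onz(W,wc(221,112),.082), "post",onz(W,wc(372,318),.083))
plan([c[0],c[1],.17],-119)
```

```text
[ 0.54636116 -0.23633382  0.117     ] 0.05516317549583932 -27.27588828987821
[ 0.54637416 -0.23592264  0.082     ] post [ 0.51970038 -0.30383277  0.083     ]
t=40.57 pos [ 0.4485 -0.2949  0.168 ] yawz -59.72 | shift mm [-114.    -1.8   -1.2] turn [-0.0042  1.0347 -0.0044] | F [ 0.   0.5 -0. ] w 0.354
```

>>> play_rows --translation '[[0,0,0],[0,0,0],[0,0,0],[0,0,0],[0,0,0],[0,0,0],[0,0,0],[0,0,0],[0,0,0],[0,0,0]]' --turn '[[-0.004,0.11,-0.004],[0,0.11,0],[0,0.11,0],[0,0.11,0],[0,0.11,0],[0,0.11,0],[0,0.11,0],[0,0.11,0],[0,0.11,0],[0,0.03,0]]' --fingers '[-0.2,-0.2,-0.2,-0.2,-0.2,-0.2,-0.2,-0.2,-0.2,-0.2]'

```text
time: 41.4
position: [0.446, -0.2934, 0.1635]
tool_rot: [-0.483, -1.942, 1.939]
ft_force: [-0.2, 1.3, 0.5]
grip_width: 0.398
```

>>> play_rows --translation '[[-19,0,-33],[-19,0,-33],[-20,0,-33],[0,0,0],[0,0,0],[0,0,0],[0,0,0],[0,0,0],[0,0,0],[0,0,0]]' --turn '[[0,0,0],[0,0,0],[0,0,0],[0,0,0],[0,0,0],[0,0,0],[0,0,0],[0,0,0],[0,0,0],[0,0,0]]' --fingers '[-0.2,-0.2,-0.2,-0.2,-0.2,-0.2,-0.2,-0.2,-0.2,-0.2]'

```text
time: 42.23
position: [0.5441, -0.2348, 0.1649]
tool_rot: [-0.483, -1.943, 1.944]
ft_force: [0.4, 0.1, 1.8]
grip_width: 0.399
```

Run:
```python
from h import *
plan([.547,-.235,.0855],-118.3)
```

```text
t=42.23 pos [ 0.5441 -0.2348  0.1649] yawz -118.23 | shift mm [-3.1 79.3 -1.3] turn [-0.0016  0.0012  0.0053] | F [0.4 0.1 1.8] w 0.399
```

>>> play_rows --translation '[[-3,10,-1],[0,20,0],[0,20,0],[0,15,0],[0,8,0],[0,5,0],[0,0,0],[0,0,0],[0,0,0],[0,0,0]]' --turn '[[0,0,0.004],[0,0,0],[0,0,0],[0,0,0],[0,0,0],[0,0,0],[0,0,0],[0,0,0],[0,0,0],[0,0,0]]' --fingers '[-0.2,-0.2,-0.2,-0.2,-0.2,-0.2,-0.2,-0.2,-0.2,-0.2]'

```text
time: 43.07
position: [0.5485, -0.2347, 0.0878]
tool_rot: [-0.488, -1.946, 1.948]
ft_force: [0.5, -0.2, 0.8]
grip_width: 0.399
```

>>> play_rows --translation '[[0,0,0],[0,0,0],[0,0,0],[0,0,0],[0,0,0],[0,0,0],[0,0,0],[0,0,0],[0,0,0],[0,0,0]]' --turn '[[0,0,0],[0,0,0],[0,0,0],[0,0,0],[0,0,0],[0,0,0],[0,0,0],[0,0,0],[0,0,0],[0,0,0]]' --fingers '[-1,-1,-1,-1,-1,-1,-1,-1,-1,-1]' --grip_force 30

```text
time: 43.9
position: [0.5477, -0.2346, 0.0868]
tool_rot: [-0.486, -1.945, 1.947]
ft_force: [-0.1, -0.8, 0.4]
grip_width: 0.158
```

Run:
```python
from h import *
plan([.547,-.235,.0855],-118.3)
```

```text
t=43.90 pos [ 0.5477 -0.2346  0.0868] yawz -118.15 | shift mm [0.4 1.3 0.7] turn [-0.0012  0.0027  0.0014] | F [-0.1 -0.8  0.4] w 0.158
```

>>> play_rows --translation '[[7.4,0,1.3],[7.4,0,1.3],[7.4,0,1.3],[7.4,0,1.3],[7.4,0,1.3],[7.4,0,1.3],[7.4,0,1.3],[7.4,0,1.3],[7.4,0,1.3],[0,0,0]]' --turn '[[0,-0.1,0],[0,-0.1,0],[0,-0.1,0],[0,-0.1,0],[0,-0.1,0],[0,-0.1,0],[0,-0.1,0],[0,-0.1,0],[0,-0.1,0],[0,0,0]]' --fingers '[-1,-1,-1,-1,-1,-1,-1,-1,-1,-1]'

```text
time: 44.73
position: [0.482, -0.2406, 0.0869]
tool_rot: [-0.417, 1.996, -1.997]
ft_force: [1.2, -0.7, 0.7]
grip_width: 0.16
```

```bash
cat >> h.py <<'E'
def sw(post=(0.5217,-.3025)):
    st,p,R=mat(); v=p[:2]-post; a=np.degrees(np.arctan2(v[1],v[0])); y=np.degrees(np.arctan2(R[1,2],R[0,2]))
    print("radius %.4f swing %.3f yaw %.2f w %.3f"%(np.linalg.norm(v),np.deg2rad(172.8-a),y,st['grip_width']), "cap_turn est", np.deg2rad((y+90)-(a-180)), p, st['ft_force'],st['torque'])
E
python3 -c "
from h import *
sw()"
```

```text
radius 0.0735 swing 0.875 yaw -66.50 w 0.160 cap_turn est 1.4107477937434378 [ 0.48202127 -0.24063052  0.08689288] [ 1.16490325 -0.72909599  0.72059178] [-0.29607572  0.01559324  0.0643995 ]
```

>>> play_rows --translation '[[7.4,0,1.1],[7.4,0,1.1],[7.4,0,1.1],[7.4,0,1.1],[7.4,0,1.1],[7.4,0,1.1],[7.4,0,1.1],[7.4,0,1.1],[4,0,0.6],[0,0,0]]' --turn '[[0,-0.1,0],[0,-0.1,0],[0,-0.1,0],[0,-0.1,0],[0,-0.1,0],[0,-0.1,0],[0,-0.1,0],[0,-0.1,0],[0,-0.05,0],[0,0,0]]' --fingers '[-1,-1,-1,-1,-1,-1,-1,-1,-1,-1]'

```text
time: 45.57
position: [0.4473, -0.29, 0.0871]
tool_rot: [-1.043, 1.435, -1.437]
ft_force: [3.3, -2.1, -2.0]
grip_width: 0.155
```

```bash
python3 -c "
from h import *
sw(); plan([0.447,-.2931,.085],-16)"
```

```text
radius 0.0754 swing 0.041 yaw -17.97 w 0.155 cap_turn est 1.4235534121826041 [ 0.44732184 -0.29000948  0.08713244] [ 3.29883845 -2.13685756 -1.98725511] [-0.33308262 -0.97141735  0.09248111]
t=45.57 pos [ 0.4473 -0.29    0.0871] yawz -17.97 | shift mm [3.  2.1 0.6] turn [-0.0014 -0.0344 -0.0002] | F [ 3.3 -2.1 -2. ] w 0.155
```

>>> play_rows --translation '[[2,0,0.3],[2,0,0.2],[1,0,0],[0,0,0],[0,0,0],[0,0,0],[0,0,0],[0,0,0],[0,0,0],[0,0,0]]' --turn '[[0,-0.02,0],[0,-0.02,0],[0,0,0],[0,0,0],[0,0,0],[0,0,0],[0,0,0],[0,0,0],[0,0,0],[0,0,0]]' --fingers '[-1,-1,-1,-1,-1,-1,-1,-1,-1,-1]'

```text
time: 46.4
position: [0.4467, -0.293, 0.0872]
tool_rot: [-1.067, 1.406, -1.406]
ft_force: [5.9, 2.3, -1.4]
grip_width: 0.157
```

```bash
python3 -c "
from h import *
sw(); plan([0.447,-.2931,.085],-16)"
```

```text
radius 0.0756 swing 0.000 yaw -15.56 w 0.157 cap_turn est 1.4253650634394481 [ 0.44672726 -0.29299309  0.0871652 ] [ 5.92726884  2.2988837  -1.36380897] [ 0.39366145 -1.51705834  0.03724072]
t=46.40 pos [ 0.4467 -0.293   0.0872] yawz -15.56 | shift mm [0.  2.2 0.3] turn [-0.0008  0.0077 -0.0011] | F [ 5.9  2.3 -1.4] w 0.157
```

Seated at swing 0. Now screwing down 1.43 rad clockwise with descent, plus a slight overturn to make it tight.

>>> play_rows --translation '[[0,0.5,0],[0,0.5,0],[0,0.5,0],[0,0.5,0],[0,0.5,0],[0,0.5,0],[0,0.5,0],[0,0.5,0],[0,0.5,0],[0,0.5,0]]' --turn '[[0,0.1,0],[0,0.1,0],[0,0.1,0],[0,0.1,0],[0,0.1,0],[0,0.1,0],[0,0.1,0],[0,0.1,0],[0,0.1,0],[0,0.1,0]]' --fingers '[-1,-1,-1,-1,-1,-1,-1,-1,-1,-1]'

```text
time: 47.23
position: [0.4463, -0.2925, 0.0823]
tool_rot: [-0.306, 2.065, -2.061]
ft_force: [4.5, 4.0, 1.4]
grip_width: 0.161
```

>>> play_rows --translation '[[0,0.5,0],[0,0.5,0],[0,0.5,0],[0,0.4,0],[0,0,0],[0,0,0],[0,0,0],[0,0,0],[0,0,0],[0,0,0]]' --turn '[[0,0.1,0],[0,0.1,0],[0,0.1,0],[0,0.1,0],[0,0.04,0],[0,0.03,0],[0,0.03,0],[0,0,0],[0,0,0],[0,0,0]]' --fingers '[-1,-1,-1,-1,-1,-1,-1,-1,-1,-1]'

```text
time: 48.07
position: [0.4463, -0.2918, 0.0803]
tool_rot: [-0.21, -2.119, 2.114]
ft_force: [4.3, 4.2, 1.3]
grip_width: 0.157
```

```bash
python3 -c "
from h import *
sw(); plan([0.447,-.2931,.081],-97.2)"
```

```text
radius 0.0762 swing 0.015 yaw -101.40 w 0.157 cap_turn est -0.05799237167753495 [ 0.44630334 -0.29180277  0.08028157] [4.32479758 4.1846489  1.32933557] [ 1.0163676  -0.92034916  0.4206268 ]
t=48.07 pos [ 0.4463 -0.2918  0.0803] yawz -101.40 | shift mm [-0.9 -0.7  1.1] turn [ 0.002  -0.0733  0.001 ] | F [4.3 4.2 1.3] w 0.157
```

>>> play_rows --translation '[[0,0,0],[0,0,0],[0,0,0],[0,0,0],[0,-15,0],[0,-30,0],[0,-35,0],[0,-35,0],[0,-35,0],[0,-20,0]]' --turn '[[0,0,0],[0,0,0],[0,0,0],[0,0,0],[0,0,0],[0,0,0],[0,0,0],[0,0,0],[0,0,0],[0,0,0]]' --fingers '[-0.2,-0.2,-0.2,-0.2,-0.2,-0.2,-0.2,-0.2,-0.2,-0.2]'

```text
time: 48.9
position: [0.4456, -0.2957, 0.2542]
tool_rot: [-0.217, -2.112, 2.119]
ft_force: [0.7, 0.1, -0.2]
grip_width: 0.401
```

>>> play_rows --translation '[[25,0,0],[25,0,0],[0,0,0],[0,0,0],[0,0,0],[0,0,0],[0,0,0],[0,0,0],[0,0,0],[0,0,0]]' --turn '[[0,0,0],[0,0,0],[0,0,0],[0,0,0],[0,0,0],[0,0,0],[0,0,0],[0,0,0],[0,0,0],[0,0,0]]' --fingers '[-0.2,-0.2,-0.2,-0.2,-0.2,-0.2,-0.2,-0.2,-0.2,-0.2]'

```text
time: 49.73
position: [0.3963, -0.2845, 0.2499]
tool_rot: [-0.211, -2.115, 2.115]
ft_force: [-0.0, -0.6, -0.1]
grip_width: 0.401
```

Run:
```python
from h import *
plan([0.4,-.29,.25],-97.2)
ci,im=snap("wrist","pics/w21.png");np.save("w21.npy",ci,allow_pickle=True); crop(im,190,40,320,190,4.5,"pics/w21c.png")
ci,im=snap("top","pics/t21.png");ci,im=snap("scene","pics/s21.png")
```

```text
t=49.73 pos [ 0.3963 -0.2845  0.2499] yawz -101.51 | shift mm [-4.7 -0.1  4.6] turn [-0.0001 -0.0751  0.002 ] | F [-0.  -0.6 -0.1] w 0.401
```

View pics/w21c.png

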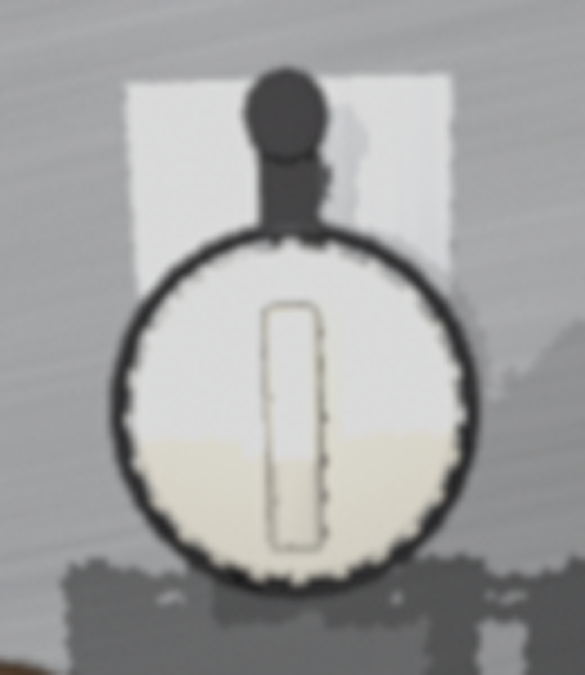

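View pics/s21.png

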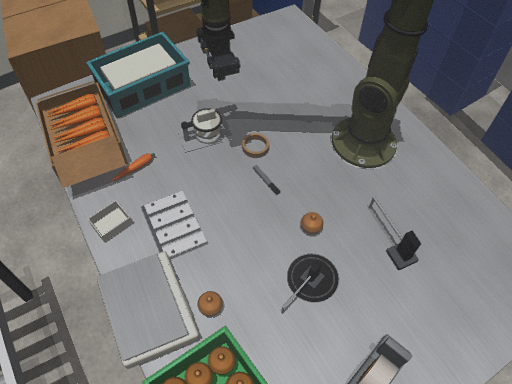

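View pics/t21.png

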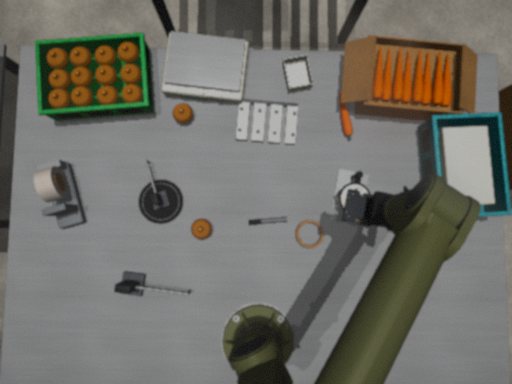

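Run:
```python
from h import *
W=np.load("w21.npy",allow_pickle=True).item()
wc=lambda x,y:((x+.5)/4.5+190-.5,(y+.5)/4.5+40-.5)
a=onz(W,wc(291.5,304),.111);b=onz(W,wc(296.5,550),.111);print((a+b)/2,np.linalg.norm(a-b),np.degrees(np.arctan2(*(a-b)[1::-1])))
for x0,y0,x1,y1 in((264,320,268,540),(320,320,325,540)):
    a=onz(W,wc(x0,y0),.111);b=onz(W,wc(x1,y1),.111);print(np.degrees(np.arctan2(*(a-b)[1::-1])))
print("cap c",onz(W,wc(295.5,411),.076))
W1=np.load("w1.npy",allow_pickle=True).item()
print("w",np.linalg.norm(onz(W,wc(112,411),.074)-onz(W,wc(479,411),.074)))
```

```text
[ 0.44635698 -0.29296841  0.111     ] 0.05854318386572905 -10.461694819199225
-10.970292263296255
-9.933087793814794
cap c [ 0.44759693 -0.29334673  0.076     ]
w 0.09892576963404337
```

```bash
python3 -c "
from bench import ctrl
print(ctrl.close_job())"
```

```text
the job is handed in; nothing more can be done
None
```

The job is handed in at about 50 s of the 210 s allowed. Both keys that were there are in the closed jar, and the pick stands back on its mat.

- **Cap opened:** I unscrewed it by about 1.4 rad and swung it about 1.8 rad clear of the mouth.
- **Keys:** Keys lay in the middle slot (b) and the y = -54 mm slot (a); the y = +54 mm slot was empty. I dragged both out through the front with the small pick, then lifted them from the open bench into the jar with the fingers. Pictures taken after each drop showed them inside.
- **Pick:** I stood it near the mat's centre before handling the keys, so it was back before the cap was closed. It was still standing there in the last pictures.
- **Cap closed:** I swung it back to its stop and screwed it down until it resisted at about 0.42 N m, against the stated friction of 0.08 N m.

**Last checks:** The rail and bench were free of keys, and the vegetables and other items were where they started. The arm was clear of everything.

**One disagreement:** The cap's bar now reads -10.5°, against -7.2° at the start, so it turned about 3° further than I found it. It points at the post as I measured it (about -10°), so I take it as fully tight.

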